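# Blank off two pipe ferrules with matching seals and caps

### The arm

A 6-joint arm with a two-finger parallel gripper is mounted at the origin on a cart in front of the work surface, level with it; the furniture and walls round the work are solid. World frame = base frame: x ahead of the robot, y to its left, z up, the work surface at z = 0. Lengths are in mm, angles in rad, forces in N, time in s.
With the tool pointing down it reaches from about 275 to 1000 mm from the base axis. Payload 8.4 kg.
Tool frame: the origin (TCP) lies on the centre line of the jaws, within the pads' length; the fingertips stand r.tip_reach ahead of it and the grasp point (between the pads) lies 3 mm ahead of it (r.tip_reach is the distance from the TCP to the fingertips, in mm); z points along the fingers, y is the direction in which the jaws open and shut (so a half turn about z gives the same grasp; the last joint's range is limited). The gripper opens to 85 mm and grips with 20 to 120 N. Pads are 22 mm wide; open, the fingers measure 114 mm over their backs; the gripper's body (76 mm by 85 mm) begins 54 mm behind the grasp point. The pads swing forward as they close: fully open they stand 13 mm farther back than shut.
Start: joints at [1.334, 0.353, 1.633, -0, 1.155, -0.002], TCP at [145.404, 607.853, 253.281] pointing down, gripper open.
Joint ranges: [-2.63, 2.63], [-0.92, 2.1], [0.06, 2.66], [-1.3, 4.44], [0, 2.69], [-3.02, 3.02]. Speed limits (rad/s): [2.22, 2.22, 2.79, 3.14, 3.14, 3.14].

### API

Orientations are given as [roll, pitch, yaw] about the fixed x, y, z axes, in that order (R = Rz(yaw) Ry(pitch) Rx(roll)).
In Python, from rig import sense, optics, r, nets gives the robot as it stands. The module is installed in compiled form; this text tells all that it offers.
- The arm moves only by the tool carry_out, never from a script. Its argument "increments" is a list that holds one entry, the list of rows, each a list of 6 numbers: the shift along the tool's x, y, z normalised to -1 to 1, where 1 is 40 cm, then the turn, a rotation vector about the tool's x, y, z normalised to -1 to 1, where 1 is 60 degrees. A call has 1 to 5 rows; each row is the pose to reach, as a shift and turn from the pose commanded when the call began, along the tool's axes at that moment; what a row does not reach only later rows make up. A row lasts 1/12 s, in which the tool goes at most 41.7 mm and 7.16 degrees, less where a joint would pass 70% of its speed; a pose out of reach is approached as far as the arm can. A call with a number of a shift or a turn outside -1 to 1 is refused whole. A call with a gripper value outside its range is refused whole. "hand" is the closure, from 0 (fully open) to 1 (shut), set as the call begins (left out, the last holds). The fingers move at their own pace and stop on an object; "squeeze" is the grip in N (left out, the last holds). Time passes only in rows, so rows that repeat a pose let the fingers close. It gives the time, the measured TCP pose, the force and the opening at its end, in the units of the state.
- sense(): the state, without advancing time (a new reading comes with each control period).
- optics.grab_frame(name): name is "scene" or "top"; returns a dict with "img" (420x560x3 uint8, red, green, blue), "range_z" (420x560 float32, mm along the optical axis (not along the pixel's ray), 0 where there is no reading), "fov_y" (degrees; the focal length in pixels is half the picture's height over the tangent of half this angle, whatever the lens; pixels are square), "cx", "cy" (the principal point, pixels), "k1" (the pictures are not rectified: a ray, as slopes to the right and down, at radius r is drawn at 1 + k1 r^2 times it, then the intrinsics apply), "R" (3x3) and "t" (3): a world point X has camera coordinates R X + t. Camera axes: x right, y down, z forward; pixel columns grow to the right and rows downward; lengths in mm; the calibration is good to about 2 mm. A picture is of the moment at which its call begins.
- r.sign_off(): hands the job in, once; it reports no verdict.
Trained networks look in the newest picture that a camera, given by its name, has taken for a name from the list of things; names that differ only in an ending like _2 or _b are one class to them, and where a whole thing is asked for, a point or a joint stands for the part that bears it (a point fixed in the world has none). Each returns a list of dicts, best first, with "confidence" (0 to 1); they miss things now and then, are a little off and sometimes report something else, mostly with a low value. They report only what shows in the picture. A call takes as long as a camera call.
- nets.trace(target, camera): "mask" (420x560 bool, what is visible of it).
- nets.tip_of(target, camera): "point" ([x, y, z] in mm, in world coordinates, good to about 4 mm: a listed point, or the origin of a listed thing).
The state is a dict: "clock": time; "qpos": joint angles; "qvel": joint speeds; "joint_efforts": joint torques, N m; "eef_pos": TCP position; "tcp_rot": TCP orientation; "contact_force": force on the tool from outside, world axes, zero at the start; "wrist_torque": the same for the moment, N m; "opening": opening from 0.0 (shut) to 1.0 (fully open).
Only numpy, scipy, OpenCV 4.12 (cv2) and the standard library are available. Lean on these libraries where they do the work, as an engineer would, in place of code of your own. Each camera call takes 0.05 s, during which the arm holds its last target.

### The job

Blank off the two upright pipe ferrules: lay the red sealing ring flat and centred on the ferrule with the red foot and the blue ring on the one with the blue foot, then set one of the two plain steel blank caps, raised side up, centred on top of each ring. Leave the black and yellow rings and the tabbed can end lying where they are.

Things in the scene. Friction and masses are not known exactly. Their poses are not given: they have to be found in the camera images.
- ferrule_red_top (a point): Centre of the top face of the ferrule with the red foot: an upright metal pipe stub fixed to the table; round red foot 70 mm wide, 12 mm high; tube 39 mm; flange 50 mm wide with a flat top face (dark 33 mm bore, closed) 50 mm above the table. z up. A tall machine stands behind the ferrules (front at x = 0.545 m, y = -0.22 to 0.08 m): travel in front of it.
- ferrule_blue_top (a point): Centre of the top face of the ferrule with the blue foot: an upright metal pipe stub fixed to the table; round blue foot 70 mm wide, 12 mm high; tube 39 mm; flange 50 mm wide with a flat top face (dark 33 mm bore, closed) 50 mm above the table. z up. Cans 122 mm tall stand behind the left part of the table (from x = 0.52 m, y over 0.07 m).
- ring_red: hard plastic sealing ring lying flat, red, outer diameter 50 mm, hole 36 mm, 8 mm thick, 15 g; origin at the centre of its underside, z up. Goes on the red-footed ferrule.
- ring_blue: hard plastic sealing ring lying flat, blue, outer diameter 50 mm, hole 36 mm, 8 mm thick, 15 g; origin at the centre of its underside, z up. Goes on the blue-footed ferrule.
- ring_black: hard plastic sealing ring lying flat, black, outer diameter 50 mm, hole 36 mm, 8 mm thick, 15 g; origin at the centre of its underside, z up. Not part of the job.
- ring_yellow: hard plastic sealing ring lying flat, yellow, outer diameter 50 mm, hole 36 mm, 8 mm thick, 15 g; origin at the centre of its underside, z up. Not part of the job.
- cap_a: blank cap: a plain pale off-white-grey steel disc 50 mm in diameter and 10 mm thick overall, with a slightly raised flat middle and no tab, lying with the raised side up; 60 g; can be gripped across its 50 mm. Origin at the centre of its underside, z up. The two caps are alike and either may go on either ferrule.
- cap_b: blank cap: a plain pale off-white-grey steel disc 50 mm in diameter and 10 mm thick overall, with a slightly raised flat middle and no tab, lying with the raised side up; 60 g; can be gripped across its 50 mm. Origin at the centre of its underside, z up. The two caps are alike and either may go on either ferrule.
- can_end_a: beverage can end: bright silver dished disc with a pull tab, 57 mm in diameter, 7 mm high; origin at the centre of its underside, z up. Not part of the job.

How it is judged:
By the outcome, as a careful person would: the job done as asked, in the order asked, and still so for the second after the job is handed in, with the robot touching nothing.
It also fails if it takes over 118 s, if anything falls off the work surface, if the arm or the gripper's body presses on something with over 40 N, if the wrist force passes 120 N, or if a joint passes its speed limit or range.

## Working session

There is one attempt and no reset: what is moved stays moved. The work goes in short steps, Python scripts to look and compute and a tool call to move; the robot and the scene stay as the last step left them, time stands still between calls to the robot, and variables do not carry over. Pictures are saved under pics/ and viewed, and the job is handed in when it is done.

Besides the shell and the picture viewer there is one more tool, called after "Request:" in YAML: its name, and indented under it one key for each argument. carry_out: Moves the arm, as the interface text tells. Its arguments: {"type":"object","properties":{"increments":{"type":"array","items":{"type":"array","items":{"type":"array","items":{"type":"number","minimum":-1,"maximum":1}}}},"hand":{"type":"number"},"squeeze":{"type":"number"}},"required":["increments"]}

```bash
mkdir -p pics; python3 - <<'E'
from rig import sense, optics, r, nets
import cv2,numpy as np
s=sense(); print(s['clock'],s['eef_pos'],s['tcp_rot'],s['opening'],r.tip_reach)
for n in("scene","top"):
    f=optics.grab_frame(n); cv2.imwrite(f"pics/{n}0.png",f['img'][:,:,::-1]); np.savez(f"{n}0.npz",**f)
    print(n,f['fov_y'],f['cx'],f['cy'],f['k1'],f['R'].tolist(),f['t'])
for t in["ferrule_red_top","ferrule_blue_top","ring_red","ring_blue","ring_black","ring_yellow","cap_a","can_end_a"]:
    for c in("scene","top"):
        print(t,c,[(np.round(d['point'],1).tolist(),round(d['confidence'],2)) for d in nets.tip_of(t,c)[:4]])
print(sense()['clock'])
E
```

```text
0.0 [145.28040484 607.3890043  252.54166233] [-3.14014124e+00 -1.05270192e-05  2.90682682e+00] 1.0016537739932911 22.0
scene 45.21090409181094 282.52197824040456 210.55319155727 -0.16857374348327117 [[0.8721543703135668, -0.48903042312158773, 0.013999985873804442], [-0.3545249804461095, -0.6514745403108048, -0.6707406067672594], [0.33713319709371775, 0.5800260068206824, -0.7415598686748238]] [-421.96303195  203.00642403 1277.41700234]
top 53.87153647434148 277.6377147167414 213.32627583630762 -0.06473672383671143 [[0.0395070680424138, -0.9992111623497942, -0.0040304603044528115], [-0.977483997979769, -0.03781065274953879, -0.20759428757107218], [0.20727813504607592, 0.012141152096382066, -0.9782067098305928]] [-22.73415006 480.7798543  980.29926179]
ferrule_red_top scene [([456.9, 2.7, 48.4], 0.8)]
ferrule_red_top top [([456.5, -5.9, 47.3], 0.7), ([525.1, -377.0, -0.9], 0.54)]
ferrule_blue_top scene [([469.5, -108.0, 48.8], 0.85)]
ferrule_blue_top top [([465.3, -108.8, 54.2], 0.56)]
ring_red scene [([467.5, -108.9, 48.9], 0.23)]
ring_red top [([437.0, 179.2, -1.9], 0.71), ([466.6, -110.9, 53.5], 0.23)]
ring_blue scene [([430.4, 254.5, -5.3], 0.64)]
ring_blue top [([430.0, 260.5, -2.8], 0.41)]
ring_black scene [([524.7, -378.2, 0.9], 0.72)]
ring_black top [([521.4, -379.2, -1.2], 0.74)]
ring_yellow scene [([435.2, -271.7, 0.4], 0.58)]
ring_yellow top [([442.9, -278.0, 2.4], 0.66)]
cap_a scene [([529.9, -261.1, 1.7], 0.8), ([431.0, 364.0, -1.8], 0.42)]
cap_a top [([532.9, -256.1, -3.7], 0.71), ([433.9, 365.4, -1.3], 0.62)]
can_end_a scene [([434.6, -367.8, 3.2], 0.72)]
can_end_a top [([439.2, -369.7, -4.3], 0.94)]
0.9
```

View pics/scene0.png

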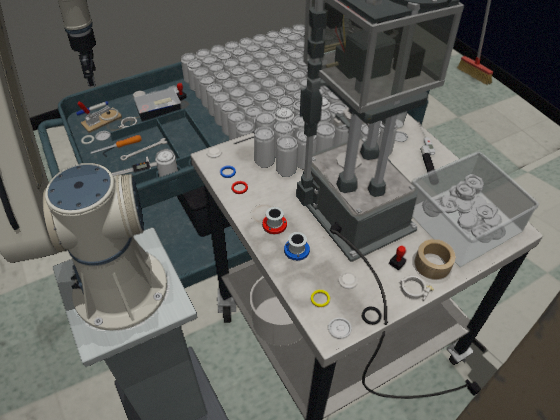

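View pics/top0.png

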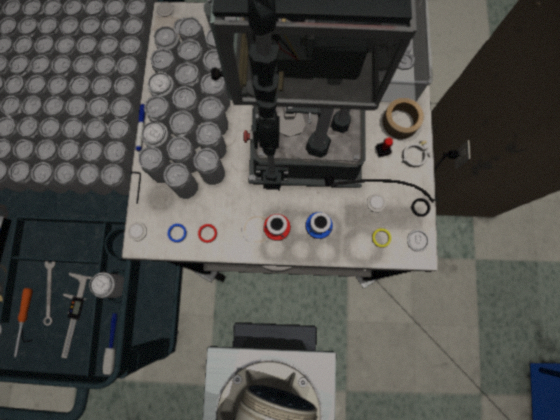

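```bash
cat > h.py <<'E'
import numpy as np, cv2
def K(f):
    F=210/np.tan(np.radians(f['fov_y'])/2); return F
def proj(f,P):
    P=np.asarray(P,float); c=P@f['R'].T+f['t']; a=c[...,:2]/c[...,2:]
    r2=(a**2).sum(-1,keepdims=True); a=a*(1+f['k1']*r2); F=K(f)
    return np.stack([a[...,0]*F+f['cx'],a[...,1]*F+f['cy']],-1)
def ortho(f,x,y,z,half=50,s=0.5,img=None):
    n=int(2*half/s)  # rows: +x up ; cols: +y left
    X=x+half-np.arange(n)*s; Y=y+half-np.arange(n)*s
    g=np.zeros((n,n,3)); g[...,0]=X[:,None]; g[...,1]=Y[None]; g[...,2]=z
    m=proj(f,g).astype(np.float32)
    return cv2.remap(f['img'] if img is None else img,m[...,0],m[...,1],cv2.INTER_CUBIC)
E
cat > m.py <<'E'
import sys
from h import *
fs={n:dict(np.load(f"{n}0.npz")) for n in("scene","top")}
T={'fr':(457,-3,50),'fb':(467,-109,50),'rr':(437,179,4),'rb':(430,258,4),'ca':(531,-258,5),'cb':(432,365,5),'ry':(440,-275,4)}
rows=[]
for n,f in fs.items():
    row=[]
    for k,(x,y,z) in T.items():
        o=ortho(f,x,y,z,40,0.4); i=o.astype(float)
        hsv=cv2.cvtColor(o,cv2.COLOR_RGB2HSV); 
        if k[0]=='r': m=(hsv[...,1]>120)&(hsv[...,2]>60)
        elif k[0]=='f':
            m=(hsv[...,2]<60)
        else: m=np.zeros(o.shape[:2],bool)
        m=m.astype(np.uint8)
        cs,_=cv2.findContours(m,cv2.RETR_EXTERNAL,cv2.CHAIN_APPROX_NONE)
        if cs:
            # largest near centre
            c=max(cs,key=lambda c:cv2.contourArea(c) - 5*np.hypot(*(c.mean((0,1))-100)))
            M=cv2.moments(c); u,v=M['m10']/M['m00'],M['m01']/M['m00']
            b=cv2.boundingRect(c)
            print(n,k,'x %.1f y %.1f'%(x+40-v*.4,y+40-u*.4),'size',b[3]*.4,b[2]*.4)
            cv2.drawContours(o,[c],-1,(0,255,0),1)
        row.append(o)
    rows.append(np.hstack(row))
im=np.vstack(rows)[:,:,::-1]
cv2.imwrite('pics/o1.png',cv2.resize(im,(800,int(800*im.shape[0]/im.shape[1])),interpolation=cv2.INTER_AREA))
E
python3 m.py
```

```text
scene fr x 457.6 y 1.3 size 31.200000000000003 31.200000000000003
scene fb x 466.8 y -107.8 size 30.8 31.200000000000003
scene rr x 434.9 y 180.9 size 50.400000000000006 54.400000000000006
scene rb x 432.8 y 260.6 size 49.2 53.6
scene ry x 440.5 y -270.3 size 51.2 50.800000000000004
top fr x 455.4 y -1.9 size 28.400000000000002 28.8
top fb x 464.5 y -110.6 size 28.400000000000002 28.400000000000002
top rr x 432.6 y 177.4 size 48.400000000000006 48.400000000000006
top rb x 430.2 y 256.9 size 47.2 48.0
top ry x 438.2 y -273.3 size 48.800000000000004 48.400000000000006
```

View pics/o1.png

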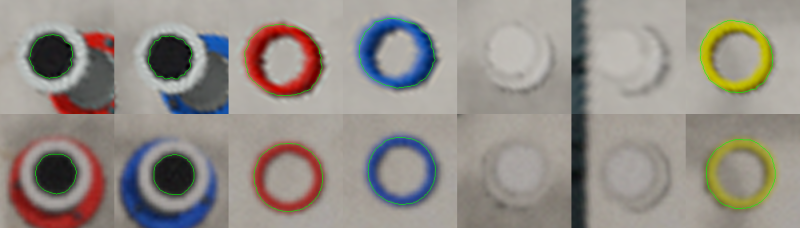

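```bash
cat > pc.py <<'E'
from h import *
def cloud(f):
    F=K(f); v,u=np.mgrid[0:420,0:560]; p=np.stack([(u-f['cx'])/F,(v-f['cy'])/F],-1)
    a=p.copy()
    for _ in range(8): a=p/(1+f['k1']*(a**2).sum(-1,keepdims=True))
    z=f['range_z']; c=np.concatenate([a*z[...,None],z[...,None]],-1)
    return (c-f['t'])@f['R'], z>0
if __name__=='__main__':
    for n in("scene","top"):
        f=dict(np.load(f"{n}0.npz")); P,ok=cloud(f); q=P[ok]
        t=q[(q[:,0]>400)&(q[:,0]<440)&(q[:,1]>50)&(q[:,1]<140)]; print(n,'table z',np.median(t[:,2]),t[:,2].std())
        # height map max around cap a
        H=np.full((14,16),np.nan)
        for i in range(14):
            for j in range(16):
                x=660-20*i-20; y=-120-20*j
                m=(q[:,0]>=x)&(q[:,0]<x+20)&(q[:,1]<y)&(q[:,1]>=y-20)
                if m.any(): H[i,j]=q[m,2].max()
        print('cols y from -120 by -20'); 
        for i in range(14): print(640-20*i,' '.join('%4.0f'%h for h in H[i]))
        for k,(x,y,w) in {'ca':(531,-258,26),'cb':(432,365,26)}.items():
            m=(np.hypot(q[:,0]-x,q[:,1]-y)<40)&(q[:,2]>np.median(t[:,2])+5); print(k,m.sum(),q[m].mean(0),np.ptp(q[m],axis=0))
E
python3 pc.py
cat > m2.py <<'E'
from rig import nets,optics
from h import *
for c in("scene","top"):
    f=optics.grab_frame(c)
    for t,z in(("cap_a",5),("ring_red",4),("ring_blue",4),("can_end_a",3),("ring_yellow",4)):
        for d in nets.trace(t,c)[:2]:
            m=d['mask'].astype(np.uint8)
            cs,_=cv2.findContours(m,0,1)
            if not cs: continue
            M=cv2.moments(np.vstack(cs)if 0 else max(cs,key=cv2.contourArea))
            u=np.array([M['m10'],M['m01']])/M['m00']
            # solve plane
            F=K(f);p=(u-[f['cx'],f['cy']])/F;a=p
            for _ in range(8):a=p/(1+f['k1']*(a@a))
            d0=f['R'].T@np.array([a[0],a[1],1]);C=-f['R'].T@f['t'];X=C+d0*(z-C[2])/d0[2]
            print(c,t,round(d['confidence'],2),m.sum(),u.round(1),X.round(1))
E
python3 m2.py
```

```text
scene table z -422.5923904182032 355.5493827596514
cols y from -120 by -20
640  675  666  643  161  134    6    5   23    6    5   19   20   18   19    5  nan
620  665  666  650  160  134    4    6    4    6    6    6   17   21   16    4  nan
600  667  667  648  164  137    2    4    3    6    4    7    4    5    5    7  nan
580  667  666  655  166  147    5    5    5    6    5    6    4    6    5    7  nan
560  664  666  655  152   74   74   76   74   73   72   65   58   48   34    6  nan
540   65   66    6    6    4    7   14   13    6    5    5    6   46   38   16 -356
520    6    6    4    7    4    8   13   14    8    5    6   12   10   12   14  -21
500    6    8    4    5    6    6   12   12    7    7    5    8   11   11    8    1
480   50   12    5    3    6    5    6    4    6    5    6    5    7    5    8   -9
460   55   14    4    7    6    5    7   11   11    5    4    5    9    5    5  -39
440   55   16    5    3    4    4   13   12   14    6    6    9    9   11    5  -19
420   18    5    6    5    5    4   12   11   12    5    8   11    7   10    5  -26
400    6    4    
[... 1684 characters left out ...]
2 362.14445288   7.81012513] [48.05804622 50.48879355  9.45808685]
scene cap_a 0.63 237 [347.6 280. ] [ 532. -260.    5.]
scene cap_a 0.5 92 [214.  151.5] [433.2 365.6   5. ]
scene can_end_a 0.84 368 [339.4 327.5] [ 437.3 -365.3    3. ]
scene ring_yellow 0.6 128 [320.4 298.1] [ 441.  -271.7    4. ]
top cap_a 0.67 269 [375.9 202.5] [ 529.8 -260.2    5. ]
top cap_a 0.49 302 [136.  231.1] [429.4 363.8   5. ]
top ring_red 0.5 148 [207.  233.1] [431.7 177.2   4. ]
top ring_blue 0.51 73 [182.9 234.9] [424.4 239.7   4. ]
top ring_blue 0.23 268 [376.1 202.5] [ 530.1 -260.9    4. ]
top can_end_a 0.87 330 [417.5 240.3] [ 433.9 -368.4    3. ]
top ring_yellow 0.7 149 [381.6 237.7] [ 437.1 -274.6    4. ]
```

```bash
cat > go.py <<'E'
import sys,numpy as np
from scipy.spatial.transform import Rotation as Ro
from rig import sense
s=sense(); a=[float(v) for v in sys.argv[1:]]
x,y,z=a[:3]; yaw=a[3] if len(a)>3 else 180; tilt=a[4] if len(a)>4 else 0
R0=Ro.from_euler('xyz',s['tcp_rot'])
# tilt: body leans to -x (toward robot), about world y
R1=Ro.from_euler('y',-tilt,degrees=True)*Ro.from_euler('xyz',[180,0,yaw],degrees=True)
d=R0.inv().apply(np.array([x,y,z])-s['eef_pos'])/400
w=(R0.inv()*R1).as_rotvec()/np.radians(60)
print('t %.2f'%s['clock'],'pos',s['eef_pos'].round(1),'rot',np.degrees(s['tcp_rot']).round(1),'F',np.round(s['contact_force'],1),'op %.3f'%s['opening'])
print('INC',d.round(4).tolist(),w.round(4).tolist(),'rows',(np.linalg.norm(d)*400/41.7).round(1))
E
python3 go.py 434 179 150
```

```text
t 1.50 pos [145.4 607.9 253.3] rot [-180.     0.   166.5] F [ 0.  -0.6 -0.6] op 0.997
INC [-0.9511, -0.8748, 0.2582] [-0.0001, 0.0, -0.2242] rows 12.6
```

Request:
carry_out:
  increments:
    - [[-0.951,-0.875,0.258,0,0,-0.2242],[-0.951,-0.875,0.258,0,0,-0.2242],[-0.951,-0.875,0.258,0,0,-0.2242],[-0.951,-0.875,0.258,0,0,-0.2242],[-0.951,-0.875,0.258,0,0,-0.2242]]
  hand: 0.2

```text
clock: 1.92
eef_pos: [260.0, 436.8, 212.3]
tcp_rot: [3.141, 0.0, -3.141]
contact_force: [1.2, -0.3, 0.0]
opening: 0.802
```

```bash
python3 go.py 434 179 150;python3 go.py 434 179 150
```

```text
t 1.92 pos [260.  436.8 212.3] rot [ 180.    0. -180.] F [ 1.2 -0.3  0. ] op 0.802
INC [-0.4345, -0.6448, 0.1556] [0.0003, 0.0003, 0.0006] rows 7.6
t 1.92 pos [260.  436.8 212.3] rot [ 180.    0. -180.] F [ 1.2 -0.3  0. ] op 0.802
INC [-0.4345, -0.6448, 0.1556] [0.0003, 0.0003, 0.0006] rows 7.6
```

Request:
carry_out:
  increments:
    - [[-0.4345,-0.6448,0.1556,0,0,0],[-0.4345,-0.6448,0.1556,0,0,0],[-0.4345,-0.6448,0.1556,0,0,0],[-0.4345,-0.6448,0.1556,0,0,0],[-0.4345,-0.6448,0.1556,0,0,0]]

```text
clock: 2.33
eef_pos: [374.4, 267.3, 171.6]
tcp_rot: [3.141, 0.001, -3.141]
contact_force: [0.5, -0.4, 0.2]
opening: 0.801
```

```bash
python3 go.py 433.8 179.2 60
```

```text
t 2.33 pos [374.4 267.3 171.6] rot [ 180.    0. -180.] F [ 0.5 -0.4  0.2] op 0.801
INC [-0.1481, -0.2205, 0.279] [0.0005, 0.0007, 0.0003] rows 3.7
```

Request:
carry_out:
  increments:
    - [[-0.1481,-0.2205,0.1,0,0,0],[-0.1481,-0.2205,0.15,0,0,0],[-0.1481,-0.2205,0.28,0,0,0],[-0.1481,-0.2205,0.28,0,0,0],[-0.1481,-0.2205,0.28,0,0,0]]

```text
clock: 2.75
eef_pos: [430.7, 177.4, 54.3]
tcp_rot: [-3.138, -0.008, 3.139]
contact_force: [-0.3, -0.3, -0.8]
opening: 0.801
```

```bash
python3 go.py 433.8 179.2 60; python3 - <<'E'
from rig import optics
from h import *
o=[]
for n in("scene","top"):
    f=optics.grab_frame(n); u=proj(f,[433.8,179.2,20]).astype(int); c=f['img'][max(u[1]-45,0):u[1]+45,u[0]-60:u[0]+60]
    o.append(cv2.resize(c[:,:,::-1],(400,300),interpolation=2))
cv2.imwrite('pics/a1.png',np.hstack(o))
E
python3 go.py 433.8 179.2 28
```

```text
t 2.75 pos [430.7 177.4  54.3] rot [-179.8   -0.5  179.9] F [-0.3 -0.3 -0.8] op 0.801
INC [-0.0077, 0.0046, -0.0143] [-0.0034, -0.0075, -0.0024] rows 0.2
t 2.85 pos [432.1 180.1  58.9] rot [-179.9   -0.2  179.9] F [-0.4 -0.4  0.3] op 0.798
INC [-0.0046, -0.0022, 0.0773] [-0.0012, -0.0031, -0.0016] rows 0.7
```

View pics/a1.png

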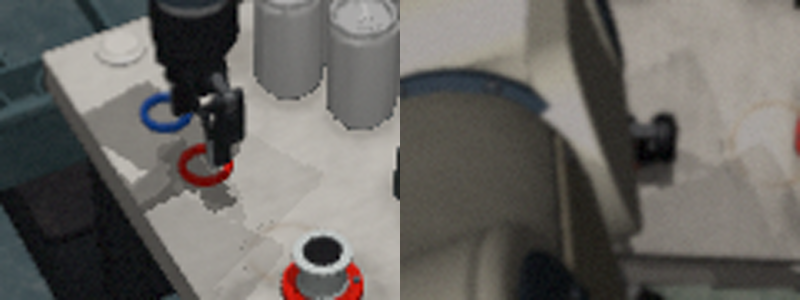

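Request:
carry_out:
  increments:
    - [[0,0,0.04,0,0,0],[0,0,0.075,0,0,0],[0,0,0.0775,0,0,0],[0,0,0.0775,0,0,0],[0,0,0.0775,0,0,0]]

```text
clock: 3.27
eef_pos: [433.6, 181.8, 30.4]
tcp_rot: [3.141, 0.002, -3.141]
contact_force: [-0.0, 0.3, 0.7]
opening: 0.797
```

```bash
python3 go.py 433.8 179.2 26; python3 - <<'E'
from rig import optics
from h import *
f=optics.grab_frame("scene"); u=proj(f,[433.8,179.2,10]).astype(int); c=f['img'][max(u[1]-40,0):u[1]+40,u[0]-50:u[0]+50]
cv2.imwrite('pics/a2.png',cv2.resize(c[:,:,::-1],(750,600),interpolation=2))
E
```

```text
t 3.27 pos [433.6 181.8  30.4] rot [ 1.799e+02  1.000e-01 -1.799e+02] F [-0.   0.3  0.7] op 0.797
INC [-0.0005, -0.0065, 0.0109] [0.0009, 0.0021, 0.0009] rows 0.1
```

View pics/a2.png

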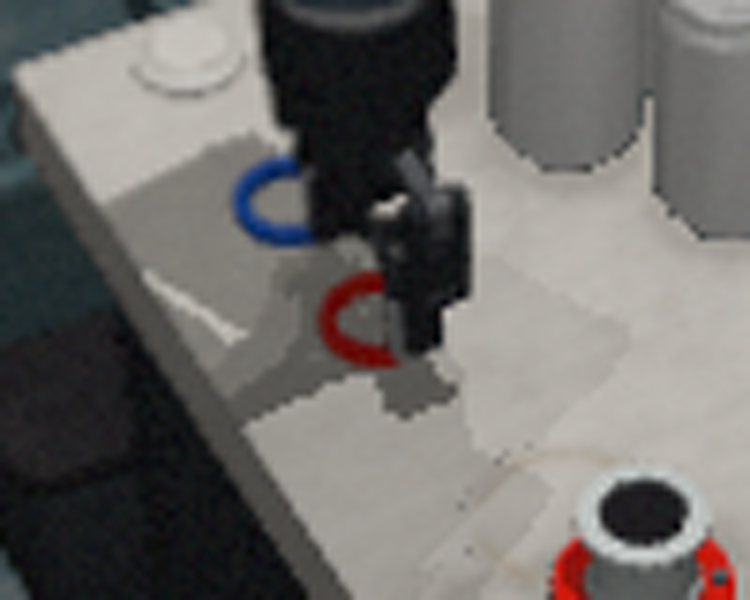

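Request:
carry_out:
  increments:
    - [[0,-0.005,0.005,0,0,0],[0,-0.005,0.008,0,0,0],[0,-0.005,0.011,0,0,0],[0,-0.005,0.0135,0,0,0],[0,-0.005,0.016,0,0,0]]

```text
clock: 3.73
eef_pos: [432.8, 178.7, 22.1]
tcp_rot: [-3.142, -0.0, 3.141]
contact_force: [0.1, 0.3, -0.4]
opening: 0.801
```

Request:
carry_out:
  increments:
    - [[0,0.001,0,0,0,0],[0,0.001,0,0,0,0],[0,0.001,0.003,0,0,0],[0,0.001,0.006,0,0,0],[0,0.001,0.008,0,0,0]]
  hand: 0.3
  squeeze: 20

```text
clock: 4.15
eef_pos: [432.8, 179.1, 18.9]
tcp_rot: [-3.142, -0.0, 3.142]
contact_force: [-0.5, 0.6, 0.2]
opening: 0.697
```

```bash
python3 - <<'E'
from rig import optics,sense
from h import *
print(sense()['contact_force'],sense()['eef_pos'])
f=optics.grab_frame("scene"); u=proj(f,[433.8,179.2,10]).astype(int); c=f['img'][max(u[1]-20,0):u[1]+20,u[0]-25:u[0]+25]
cv2.imwrite('pics/a3.png',cv2.resize(c[:,:,::-1],(750,600),interpolation=2))
E
```

```text
[-0.50401988  0.56273272  0.211523  ] [432.78945565 179.13121393  18.86608099]
```

View pics/a3.png

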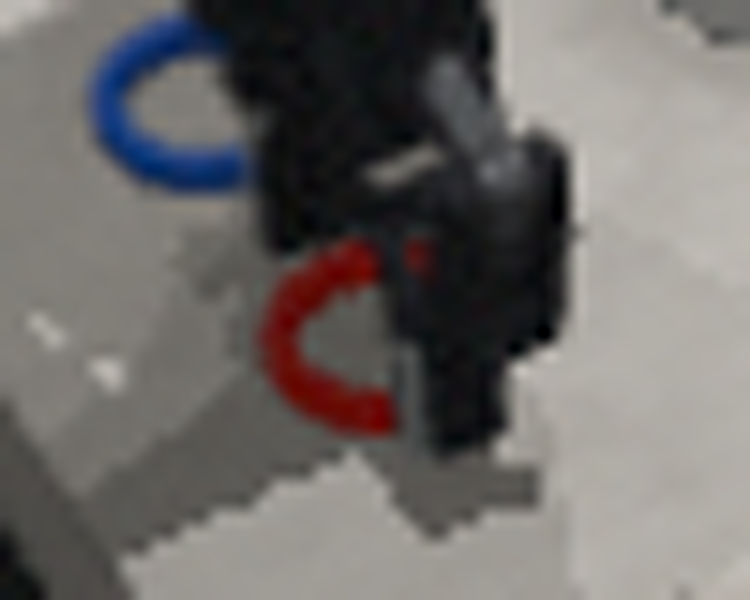

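Request:
carry_out:
  increments:
    - [[0,0,0.002,0,0,0],[0,0,0.004,0,0,0],[0,0,0.006,0,0,0],[0,0,0.006,0,0,0]]

```text
clock: 4.53
eef_pos: [432.9, 179.1, 17.0]
tcp_rot: [-3.142, -0.0, 3.142]
contact_force: [-2.3, -1.0, 8.6]
opening: 0.7
```

Request:
carry_out:
  increments:
    - [[0,0,-0.011,0,0,0],[0,0,-0.011,0,0,0],[0,0,-0.011,0,0,0],[0,0,-0.011,0,0,0],[0,0,-0.011,0,0,0]]
  hand: 0.7
  squeeze: 25

```text
clock: 4.95
eef_pos: [432.7, 179.1, 20.9]
tcp_rot: [-3.142, -0.0, 3.141]
contact_force: [0.0, 0.1, -0.9]
opening: 0.57
```

```bash
python3 - <<'E'
from rig import optics,sense
from h import *
s=sense();print(s['contact_force'],s['eef_pos'],s['opening'])
f=optics.grab_frame("scene"); u=proj(f,[433.8,179.2,10]).astype(int); c=f['img'][max(u[1]-20,0):u[1]+20,u[0]-25:u[0]+25]
cv2.imwrite('pics/a4.png',cv2.resize(c[:,:,::-1],(750,600),interpolation=2))
E
```

```text
[ 0.02257317  0.09166842 -0.88940229] [432.71774996 179.07626756  20.87483692] 0.5698876226519051
```

View pics/a4.png

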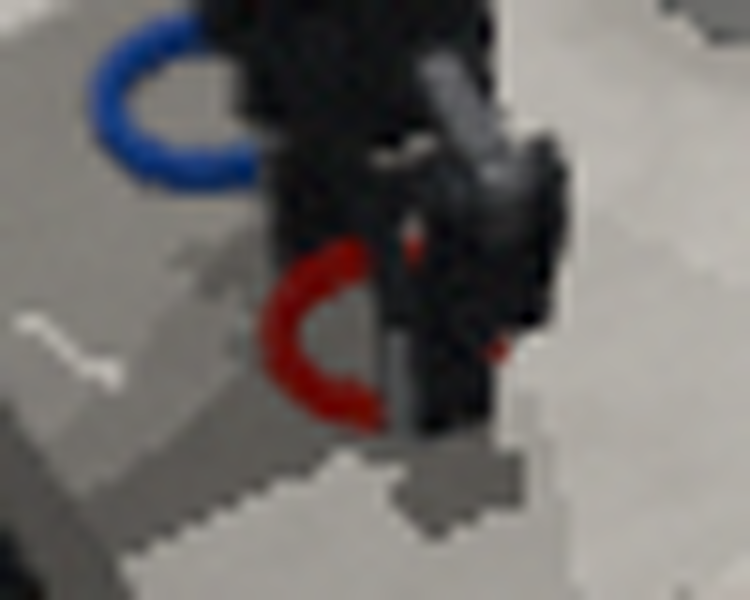

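Request:
carry_out:
  increments:
    - [[0,0,-0.03,0,0,0],[0,0,-0.1,0,0,0],[0,0,-0.2,0,0,0],[0,0,-0.225,0,0,0],[0,0,-0.225,0,0,0]]

```text
clock: 5.42
eef_pos: [434.8, 179.9, 113.8]
tcp_rot: [3.139, 0.005, -3.142]
contact_force: [-0.1, -0.1, 0.3]
opening: 0.566
```

```bash
cat > look.py <<'E'
import sys
from rig import optics,sense
from h import *
x,y,z,w=map(float,sys.argv[2:6])
o=[]
for n in("scene","top"):
    f=optics.grab_frame(n); u=proj(f,[x,y,z]).astype(int); w=int(w)
    im=cv2.copyMakeBorder(f['img'],200,200,200,200,0)
    c=im[u[1]-w+200:u[1]+w+200,u[0]-w+200:u[0]+w+200]
    o.append(cv2.resize(c[:,:,::-1],(400,400),interpolation=2))
    np.savez('last_%s.npz'%n,**f)
cv2.imwrite('pics/%s.png'%sys.argv[1],np.hstack(o))
E
python3 look.py a5 433 179 110 25; python3 go.py 456.5 -0.3 120
```

```text
t 5.52 pos [432.8 179.1 110.9] rot [180.   0. 180.] F [-0.8 -0.2 -0.8] op 0.565
INC [-0.0592, -0.4486, -0.0228] [0.0003, 0.0007, -0.0] rows 4.3
```

View pics/a5.png

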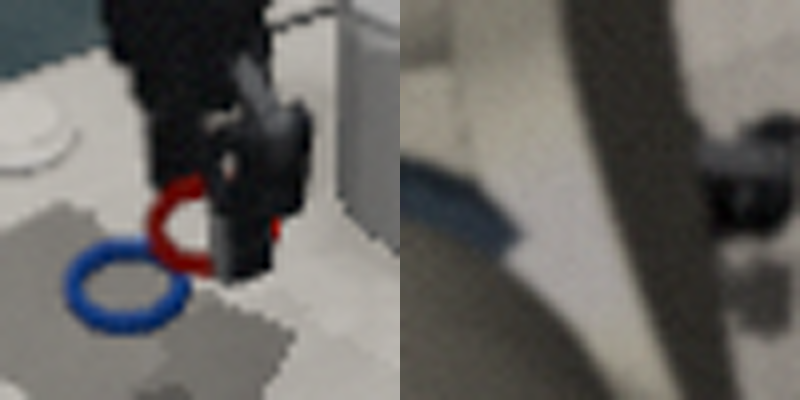

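Request:
carry_out:
  increments:
    - [[-0.0565,-0.4486,-0.02,0,0,0],[-0.0565,-0.4486,-0.02,0,0,0],[-0.0565,-0.4486,-0.02,0,0,0],[-0.0565,-0.4486,0,0,0,0],[-0.0565,-0.4486,0.03,0,0,0]]

```text
clock: 5.93
eef_pos: [455.9, -4.0, 98.6]
tcp_rot: [-3.141, 0.001, 3.14]
contact_force: [1.0, 0.1, 0.7]
opening: 0.567
```

Request:
carry_out:
  increments:
    - [[0,0,0,0,0,0],[0,0,0,0,0,0]]

```text
clock: 6.1
eef_pos: [453.9, -1.0, 97.2]
tcp_rot: [3.141, -0.004, 3.139]
contact_force: [0.4, 0.7, -0.2]
opening: 0.562
```

```bash
python3 look.py a6 455 0 60 25; python3 go.py 455.4 -0.3 73
```

```text
t 6.20 pos [4.547e+02 3.000e-01 9.830e+01] rot [ 1.8e+02 -1.0e-01 -1.8e+02] F [ 0.1 -0.   0.4] op 0.565
INC [-0.0018, -0.0016, 0.0632] [0.0002, -0.0019, 0.0] rows 0.6
```

View pics/a6.png

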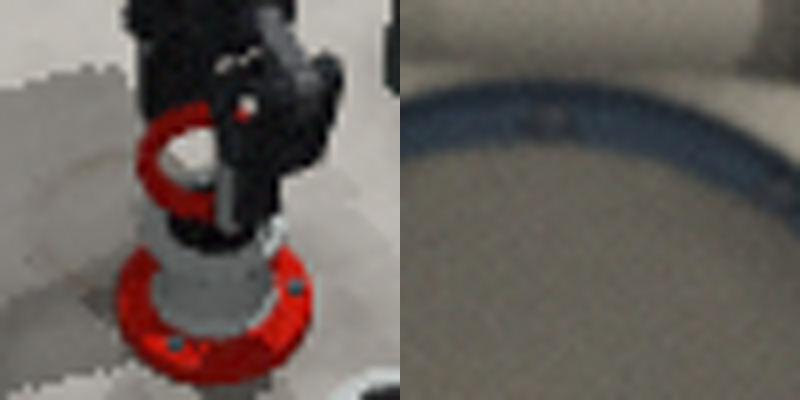

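Request:
carry_out:
  increments:
    - [[-0.001,-0.0008,0.03,0,0,0],[-0.001,-0.0008,0.058,0,0,0],[-0.001,-0.0008,0.058,0,0,0],[-0.001,-0.0008,0.058,0,0,0],[-0.001,-0.0008,0.058,0,0,0]]

```text
clock: 6.62
eef_pos: [456.0, 0.1, 76.2]
tcp_rot: [3.142, 0.0, -3.14]
contact_force: [0.0, -0.2, 0.3]
opening: 0.564
```

Request:
carry_out:
  increments:
    - [[0,0,0,0,0,0],[0,0,0,0,0,0],[0,0,0,0,0,0]]

```text
clock: 6.87
eef_pos: [456.1, -0.5, 76.3]
tcp_rot: [3.142, 0.001, -3.141]
contact_force: [-0.1, -0.0, -0.6]
opening: 0.562
```

```bash
python3 look.py a7 455 0 60 25; python3 go.py 455.4 -0.3 71
```

```text
t 6.97 pos [456.   -0.6  76.1] rot [180.   0. 180.] F [-0.5 -0.2 -0.3] op 0.567
INC [0.0015, 0.0008, 0.0128] [0.0, 0.0005, -0.0001] rows 0.1
```

View pics/a7.png

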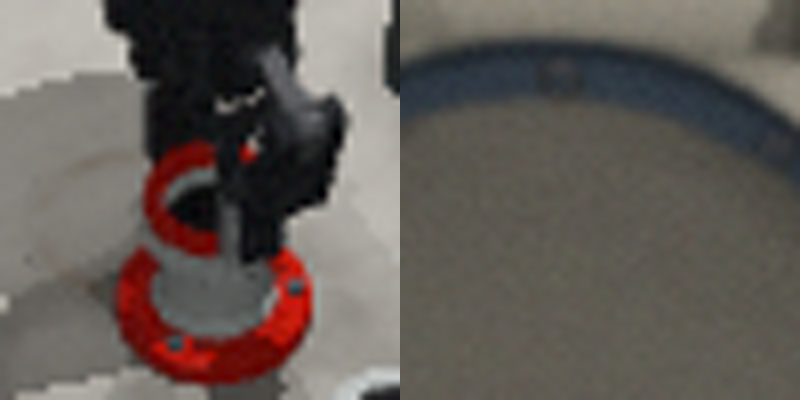

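Request:
carry_out:
  increments:
    - [[0.0015,0.0008,0.005,0,0,0],[0.0015,0.0008,0.009,0,0,0],[0.0015,0.0008,0.011,0,0,0],[0.0015,0.0008,0.012,0,0,0],[0.0015,0.0008,0.0128,0,0,0]]

```text
clock: 7.38
eef_pos: [455.1, -0.4, 70.7]
tcp_rot: [-3.142, -0.0, 3.141]
contact_force: [-1.9, 0.6, 7.0]
opening: 0.569
```

Request:
carry_out:
  increments:
    - [[0,0,0,0,0,0],[0,0,0,0,0,0]]

```text
clock: 7.55
eef_pos: [455.1, -0.3, 70.7]
tcp_rot: [-3.142, -0.0, 3.142]
contact_force: [0.2, 0.1, 3.3]
opening: 0.568
```

Contact. Open to about 60 mm.

Request:
carry_out:
  increments:
    - [[0,0,0,0,0,0],[0,0,0,0,0,0],[0,0,0,0,0,0],[0,0,0,0,0,0]]
  hand: 0.28

```text
clock: 7.88
eef_pos: [455.3, -0.3, 70.7]
tcp_rot: [-3.142, 0.0, 3.142]
contact_force: [-0.5, 0.0, 0.5]
opening: 0.719
```

```bash
python3 look.py a8 455 0 55 25
```

```text
(no output)
```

View pics/a8.png

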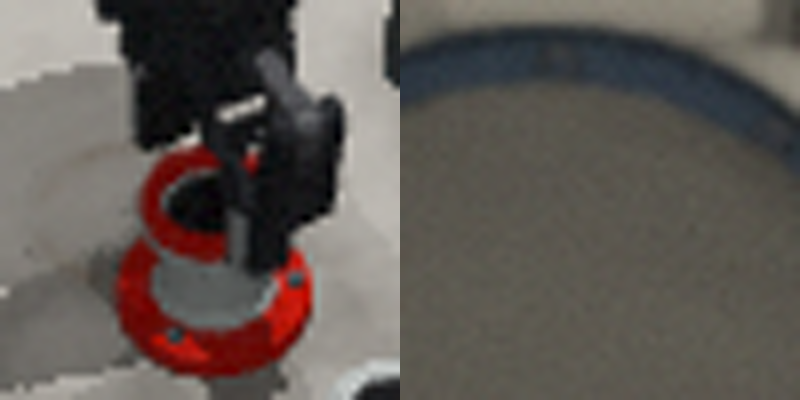

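Request:
carry_out:
  increments:
    - [[0,0,0.01,0,0,0],[0,0,0.017,0,0,0],[0,0,0.017,0,0,0]]

```text
clock: 8.23
eef_pos: [454.8, -0.3, 63.2]
tcp_rot: [-3.142, -0.001, 3.142]
contact_force: [0.2, 0.1, 0.4]
opening: 0.719
```

Request:
carry_out:
  increments:
    - [[0,0,0,0,0,0],[0,0,0,0,0,0],[0,0,0,0,0,0],[0,0,0,0,0,0]]
  hand: 0.6
  squeeze: 20

```text
clock: 8.57
eef_pos: [455.0, -1.0, 63.9]
tcp_rot: [-3.14, -0.001, -3.141]
contact_force: [-0.3, -6.8, 2.6]
opening: 0.577
```

Request:
carry_out:
  increments:
    - [[0,-0.002,0,0,0,0],[0,-0.002,0,0,0,0],[0,-0.002,0,0,0,0],[0,-0.002,0,0,0,0]]

```text
clock: 8.9
eef_pos: [455.0, -1.2, 63.9]
tcp_rot: [-3.141, -0.0, -3.141]
contact_force: [-1.7, -2.6, 3.3]
opening: 0.578
```

Request:
carry_out:
  increments:
    - [[0,0,0,0,0,0],[0,0,0,0,0,0],[0,0,0,0,0,0]]
  hand: 0.28

```text
clock: 9.15
eef_pos: [455.5, -1.0, 63.9]
tcp_rot: [3.141, 0.0, 3.142]
contact_force: [0.2, -0.0, 0.8]
opening: 0.719
```

Request:
carry_out:
  increments:
    - [[0,0,-0.03,0,0,0],[0,0,-0.12,0,0,0],[0,0,-0.2,0,0,0],[0,0.07,-0.2,0,0,0],[0,0.17,-0.2,0,0,0]]

```text
clock: 9.57
eef_pos: [457.0, 66.2, 146.1]
tcp_rot: [3.141, 0.005, 3.138]
contact_force: [0.3, 0.4, 0.6]
opening: 0.719
```

```bash
python3 look.py a9 455 0 55 25; python3 go.py 430.4 258.8 60
```

```text
t 9.67 pos [455.9  70.7 144.7] rot [ 1.799e+02  1.000e-01 -1.798e+02] F [-0.1 -0.8 -0.2] op 0.722
INC [0.063, 0.47, 0.2124] [0.0015, 0.0023, 0.0026] rows 5.0
```

View pics/a9.png

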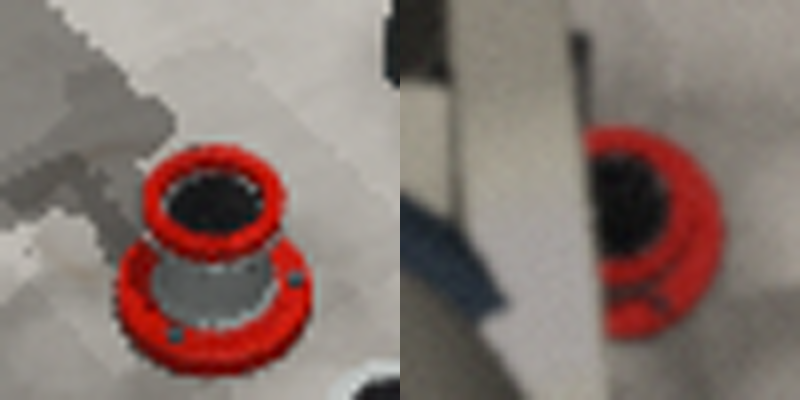

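```bash
cat > cen.py <<'E'
from h import *
f=dict(np.load('last_scene.npz'))
for x,y,h0 in((457.6,1.3,'r'),(466.8,-107.8,'b')):
    o=ortho(f,x,y,54,45,0.3); hsv=cv2.cvtColor(o,cv2.COLOR_RGB2HSV)
    m=((hsv[...,2]<60)).astype(np.uint8); cs,_=cv2.findContours(m,0,1)
    for c in cs:
        M=cv2.moments(c)
        if M['m00']>2000: print(h0,'dark',x+45-M['m01']/M['m00']*.3,y+45-M['m10']/M['m00']*.3,cv2.boundingRect(c)[2]*.3)
    cv2.circle(o,(150,150),int(25/.3),(0,255,0),1); cv2.imwrite('pics/cen_%s.png'%h0,cv2.resize(o[:,:,::-1],(600,600)))
E
python3 cen.py
```

```text
r dark 457.3184023451814 0.6944961524367912 27.9
b dark 465.0101091660746 -110.60676312899682 30.9
```

View pics/cen_r.png

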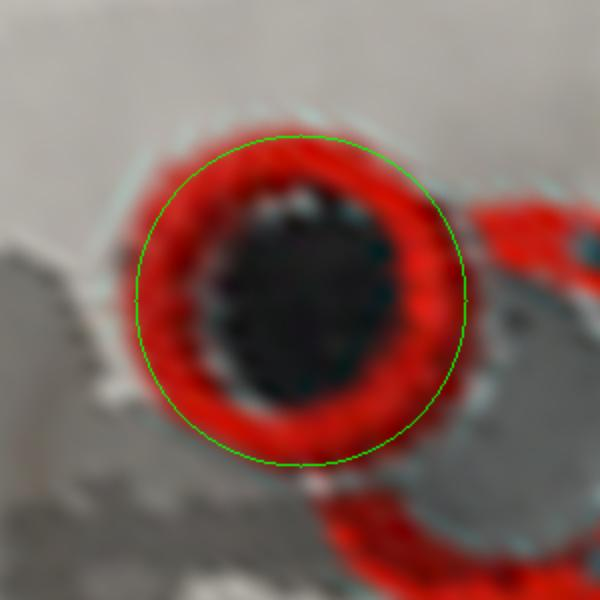

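Request:
carry_out:
  increments:
    - [[0.062,0.468,0,0,0,0],[0.062,0.468,0,0,0,0],[0.062,0.468,0,0,0,0],[0.062,0.468,0.0,0,0,0],[0.062,0.468,0.1,0,0,0]]

```text
clock: 10.08
eef_pos: [434.3, 257.9, 112.0]
tcp_rot: [3.135, 0.01, -3.141]
contact_force: [2.5, 1.0, 0.3]
opening: 0.717
```

Request:
carry_out:
  increments:
    - [[0,0,0.04,0,0,0],[0,0,0.08,0,0,0],[0,0,0.12,0,0,0],[0,0,0.12,0,0,0],[0,0,0.12,0,0,0]]

```text
clock: 10.5
eef_pos: [430.2, 251.6, 58.9]
tcp_rot: [-3.14, -0.002, 3.142]
contact_force: [0.9, 0.3, -0.4]
opening: 0.72
```

Request:
carry_out:
  increments:
    - [[0,0,0,0,0,0],[0,0,0,0,0,0]]

```text
clock: 10.67
eef_pos: [431.4, 252.3, 60.4]
tcp_rot: [3.141, 0.001, 3.141]
contact_force: [0.3, 0.2, -0.4]
opening: 0.717
```

```bash
python3 go.py 430.6 258.2 35
```

```text
t 10.67 pos [431.4 252.3  60.4] rot [1.8e+02 1.0e-01 1.8e+02] F [ 0.3  0.2 -0.4] op 0.717
INC [0.0022, 0.0148, 0.0636] [0.0008, 0.0013, -0.0004] rows 0.6
```

Request:
carry_out:
  increments:
    - [[0.002,0.0148,0.03,0,0,0],[0.002,0.0148,0.0636,0,0,0],[0.002,0.0148,0.0636,0,0,0],[0.002,0.0148,0.0636,0,0,0],[0.002,0.0148,0.0636,0,0,0]]

```text
clock: 11.08
eef_pos: [430.0, 258.2, 34.2]
tcp_rot: [3.142, 0.0, -3.142]
contact_force: [-0.1, 0.2, -0.8]
opening: 0.719
```

```bash
python3 go.py 430.6 258.2 21
```

```text
t 11.08 pos [430.  258.2  34.2] rot [ 180.    0. -180.] F [-0.1  0.2 -0.8] op 0.719
INC [-0.0016, -0.0, 0.033] [0.0, 0.0001, 0.0] rows 0.3
```

Request:
carry_out:
  increments:
    - [[-0.0015,0,0.015,0,0,0],[-0.0015,0,0.028,0,0,0],[-0.0015,0,0.0325,0,0,0],[-0.0015,0,0.0325,0,0,0],[-0.0015,0,0.0325,0,0,0]]

```text
clock: 11.5
eef_pos: [430.4, 258.0, 20.8]
tcp_rot: [-3.141, -0.0, 3.142]
contact_force: [0.6, 0.3, 0.0]
opening: 0.719
```

Request:
carry_out:
  increments:
    - [[0,0,0,0,0,0],[0,0,0,0,0,0],[0,0,0,0,0,0],[0,0,0,0,0,0],[0,0,0,0,0,0]]
  hand: 0.7
  squeeze: 25

```text
clock: 11.92
eef_pos: [430.5, 258.1, 21.5]
tcp_rot: [3.141, 0.0, 3.141]
contact_force: [-1.0, -1.1, 6.3]
opening: 0.57
```

Request:
carry_out:
  increments:
    - [[0,0,-0.03,0,0,0],[0,0,-0.1,0,0,0],[0,0,-0.19,0,0,0],[0,0,-0.25,0,0,0],[0,0,-0.25,0,0,0]]

```text
clock: 12.33
eef_pos: [433.0, 259.6, 125.6]
tcp_rot: [3.138, 0.007, 3.142]
contact_force: [1.0, 0.6, -0.1]
opening: 0.569
```

```bash
python3 look.py b1 430 258 110 25; python3 go.py 464.7 -110 120
```

```text
t 12.43 pos [431.1 258.4 122. ] rot [1.799e+02 1.000e-01 1.800e+02] F [-1.6  0.7 -0.6] op 0.572
INC [-0.0841, -0.9211, 0.004] [0.0013, 0.0022, -0.0001] rows 8.9
```

View pics/b1.png

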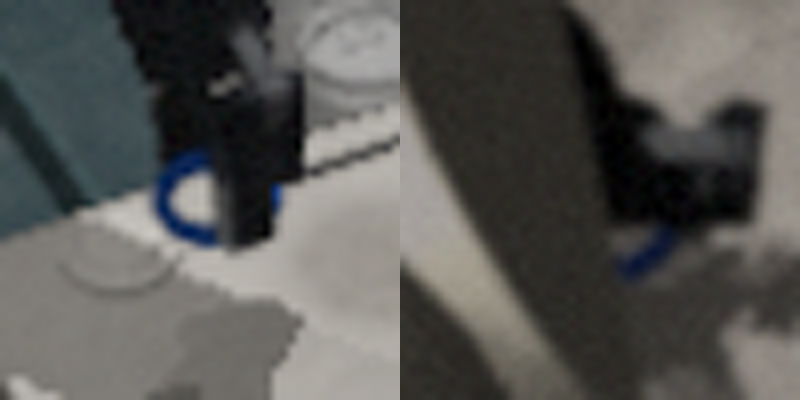

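Request:
carry_out:
  increments:
    - [[-0.084,-0.921,0,0,0,0],[-0.084,-0.921,0,0,0,0],[-0.084,-0.921,0,0,0,0],[-0.084,-0.921,0,0,0,0],[-0.084,-0.921,0,0,0,0]]

```text
clock: 12.85
eef_pos: [448.2, 48.8, 119.8]
tcp_rot: [-3.141, -0.002, -3.141]
contact_force: [0.9, 0.5, 0.0]
opening: 0.565
```

```bash
 python3 go.py 464.7 -110 110
```

```text
t 12.85 pos [448.2  48.8 119.8] rot [-1.8e+02 -1.0e-01 -1.8e+02] F [0.9 0.5 0. ] op 0.565
INC [-0.0411, -0.397, 0.0244] [-0.0002, -0.0021, 0.0007] rows 3.8
```

Request:
carry_out:
  increments:
    - [[-0.041,-0.397,0,0,0,0],[-0.041,-0.397,0,0,0,0],[-0.041,-0.397,0,0,0,0],[-0.041,-0.397,0,0,0,0],[-0.041,-0.397,0.06,0,0,0]]

```text
clock: 13.27
eef_pos: [468.7, -113.9, 98.7]
tcp_rot: [-3.139, 0.006, 3.138]
contact_force: [2.3, -0.1, -0.2]
opening: 0.572
```

Request:
carry_out:
  increments:
    - [[0,0,0,0,0,0],[0,0,0,0,0,0],[0,0,0,0,0,0],[0,0,0,0,0,0]]

```text
clock: 13.6
eef_pos: [465.7, -107.2, 97.2]
tcp_rot: [3.141, -0.0, -3.14]
contact_force: [-0.1, 0.5, 0.3]
opening: 0.569
```

```bash
 python3 go.py 464.7 -110 77
```

```text
t 13.60 pos [ 465.7 -107.2   97.2] rot [ 180.    -0.  -179.9] F [-0.1  0.5  0.3] op 0.569
INC [0.0026, -0.007, 0.0506] [0.0002, -0.0004, 0.0015] rows 0.5
```

Request:
carry_out:
  increments:
    - [[0.0025,-0.0068,0.025,0,0,0],[0.0025,-0.0068,0.05,0,0,0],[0.0025,-0.0068,0.05,0,0,0],[0.0025,-0.0068,0.05,0,0,0],[0.0025,-0.0068,0.05,0,0,0]]

```text
clock: 14.02
eef_pos: [464.7, -110.7, 76.8]
tcp_rot: [3.141, -0.001, -3.141]
contact_force: [0.1, -0.1, 0.4]
opening: 0.573
```

Request:
carry_out:
  increments:
    - [[0,0,0,0,0,0],[0,0,0,0,0,0]]

```text
clock: 14.18
eef_pos: [465.0, -111.0, 77.2]
tcp_rot: [-3.141, 0.0, -3.142]
contact_force: [-0.7, -0.2, -0.9]
opening: 0.566
```

```bash
 python3 look.py b2 465 -110 60 25;python3 go.py 464.7 -110 71.3
```

```text
t 14.28 pos [ 465.  -111.    77.2] rot [-180.    0.  180.] F [-0.7  0.1 -0.3] op 0.569
INC [0.0007, 0.0024, 0.0148] [-0.0001, 0.0004, -0.0001] rows 0.1
```

View pics/b2.png

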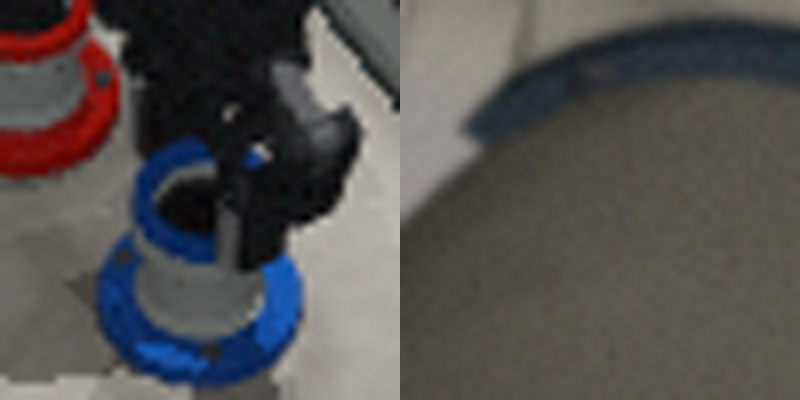

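Request:
carry_out:
  increments:
    - [[0.0007,0.0022,0.006,0,0,0],[0.0007,0.0022,0.009,0,0,0],[0.0007,0.0022,0.012,0,0,0],[0.0007,0.0022,0.014,0,0,0],[0.0007,0.0022,0.0155,0,0,0]]

```text
clock: 14.7
eef_pos: [464.5, -110.0, 71.3]
tcp_rot: [3.141, -0.0, 3.142]
contact_force: [-4.4, 1.5, 21.1]
opening: 0.567
```

Request:
carry_out:
  increments:
    - [[0,0,0,0,0,0],[0,0,0,0,0,0]]

```text
clock: 14.87
eef_pos: [464.5, -110.1, 71.4]
tcp_rot: [3.142, -0.0, 3.142]
contact_force: [-2.7, 0.0, 11.7]
opening: 0.571
```

Seated; release, lower, squeeze to align, release.

Request:
carry_out:
  increments:
    - [[0,0,-0.002,0,0,0],[0,0,-0.002,0,0,0],[0,0,-0.002,0,0,0],[0,0,-0.002,0,0,0]]
  hand: 0.28

```text
clock: 15.2
eef_pos: [464.5, -110.0, 71.5]
tcp_rot: [3.142, -0.0, -3.142]
contact_force: [-0.0, -0.7, -0.6]
opening: 0.721
```

Request:
carry_out:
  increments:
    - [[0,0,0.01,0,0,0],[0,0,0.018,0,0,0],[0,0,0.018,0,0,0]]

```text
clock: 15.45
eef_pos: [464.0, -110.0, 63.6]
tcp_rot: [3.141, -0.001, -3.142]
contact_force: [-1.4, -0.8, 0.3]
opening: 0.722
```

Request:
carry_out:
  increments:
    - [[0,0,0,0,0,0],[0,0,0,0,0,0],[0,0,0,0,0,0],[0,0,0,0,0,0]]
  hand: 0.6
  squeeze: 20

```text
clock: 15.78
eef_pos: [464.2, -110.0, 64.3]
tcp_rot: [3.142, -0.001, 3.142]
contact_force: [-1.8, -0.1, 0.3]
opening: 0.574
```

Request:
carry_out:
  increments:
    - [[0,0,0,0,0,0],[0,0,0,0,0,0],[0,0,0,0,0,0]]
  hand: 0.28

```text
clock: 16.03
eef_pos: [464.8, -110.1, 64.5]
tcp_rot: [-3.142, 0.001, 3.142]
contact_force: [0.1, -0.3, 0.2]
opening: 0.718
```

Request:
carry_out:
  increments:
    - [[0,0,-0.03,0,0,0],[0,0,-0.12,0,0,0],[0,0,-0.22,0,0,0],[0.05,-0.06,-0.22,0,0,0],[0.1,-0.16,-0.22,0,0,0]]

```text
clock: 16.45
eef_pos: [427.6, -170.8, 154.9]
tcp_rot: [-3.14, 0.005, -3.138]
contact_force: [-0.3, -0.8, -0.6]
opening: 0.723
```

```bash
python3 look.py b3 465 -109 55 40; python3 cen.py
python3 - <<'E'
from pc import *
for n in("scene","top"):
    f=dict(np.load(f"{n}0.npz")); P,ok=cloud(f); q=P[ok]
    for y in range(-190,-340,-15):
        m=(abs(q[:,1]-y)<7)&(q[:,2]>25)&(q[:,0]>500)&(q[:,0]<600)&(q[:,2]<200)
        if m.any(): print(n,y,m.sum(),'x %.0f-%.0f z %.0f-%.0f'%(q[m,0].min(),q[m,0].max(),q[m,2].min(),q[m,2].max()))
E
```

```text
r dark 457.43753201396976 0.583802871556081 26.7
r dark 491.10024417780346 -9.581303331845518 90.0
b dark 485.87985516706283 -106.23910612461052 89.7
scene -190 175 x 564-600 z 26-166
scene -205 121 x 567-600 z 25-157
scene -220 20 x 568-585 z 25-73
scene -235 16 x 568-579 z 66-74
scene -250 18 x 569-580 z 67-76
scene -265 17 x 569-579 z 66-73
scene -280 17 x 568-577 z 63-74
scene -295 20 x 568-575 z 60-73
scene -310 18 x 568-576 z 60-72
scene -325 21 x 567-575 z 52-66
top -190 151 x 562-599 z 32-162
top -205 58 x 565-600 z 26-157
top -220 20 x 566-575 z 26-72
top -235 18 x 568-574 z 68-73
top -250 16 x 568-575 z 65-72
top -265 21 x 568-575 z 62-75
top -280 22 x 568-577 z 62-72
top -295 17 x 568-574 z 63-72
top -310 19 x 567-575 z 60-71
top -325 19 x 565-575 z 52-66
```

View pics/b3.png

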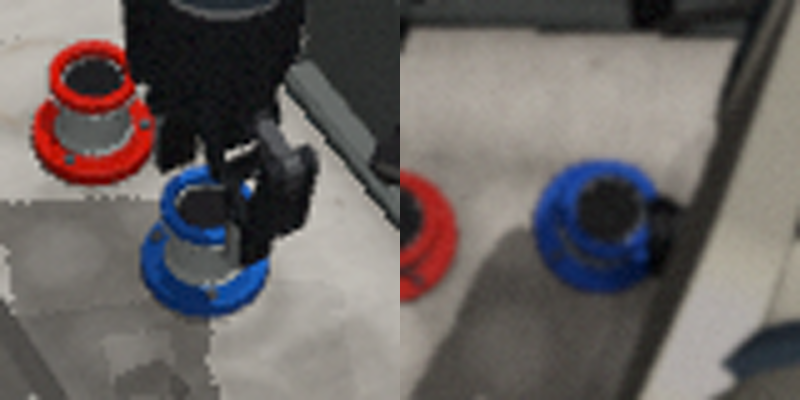

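View pics/cen_b.png

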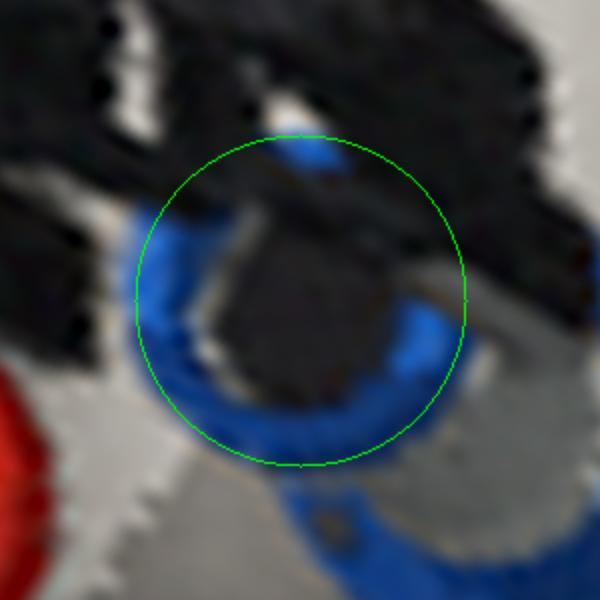

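```bash
python3 go.py 527.9 -260.5 110 180 20;python3 go.py 527.9 -260.5 110 180 0
```

```text
t 16.55 pos [ 424.2 -174.7  153.2] rot [-179.9    0.   179.8] F [ 0.3  0.2 -0.1] op 0.721
INC [-0.2599, -0.2136, 0.1085] [-0.002, -0.3326, -0.0025] rows 3.4
t 16.55 pos [ 424.2 -174.7  153.2] rot [-179.9    0.   179.8] F [ 0.3  0.2 -0.1] op 0.721
INC [-0.2599, -0.2136, 0.1085] [-0.0015, 0.0007, -0.0028] rows 3.4
```

Request:
carry_out:
  increments:
    - [[-0.26,-0.2136,0,0,-0.333,0],[-0.26,-0.2136,0,0,-0.333,0],[-0.26,-0.2136,0.04,0,-0.333,0],[-0.26,-0.2136,0.1085,0,-0.333,0],[-0.26,-0.2136,0.1085,0,-0.333,0]]

```text
clock: 16.97
eef_pos: [529.2, -257.6, 104.3]
tcp_rot: [3.139, 0.345, 3.138]
contact_force: [-2.6, 1.0, -0.8]
opening: 0.718
```

Request:
carry_out:
  increments:
    - [[0,0,0,0,0,0],[0,0,0,0,0,0],[0,0,0,0,0,0],[0,0,0,0,0,0]]

```text
clock: 17.3
eef_pos: [530.4, -256.3, 110.6]
tcp_rot: [-3.141, 0.35, -3.14]
contact_force: [-0.8, 0.3, -0.4]
opening: 0.721
```

```bash
python3 look.py c1 530 -260 40 50; python3 cen.py;python3 go.py 527.9 -260.5 40 180 20
```

```text
r dark 457.5061766285583 0.5552904166346977 27.0
b dark 465.9481805168387 -108.87535598583591 27.9
t 17.40 pos [ 530.4 -256.4  110.4] rot [-179.9   20.1 -179.9] F [-0.6  0.8 -0.5] op 0.718
INC [0.0662, -0.01, 0.1631] [-0.0006, 0.0012, 0.0011] rows 1.7
```

View pics/c1.png

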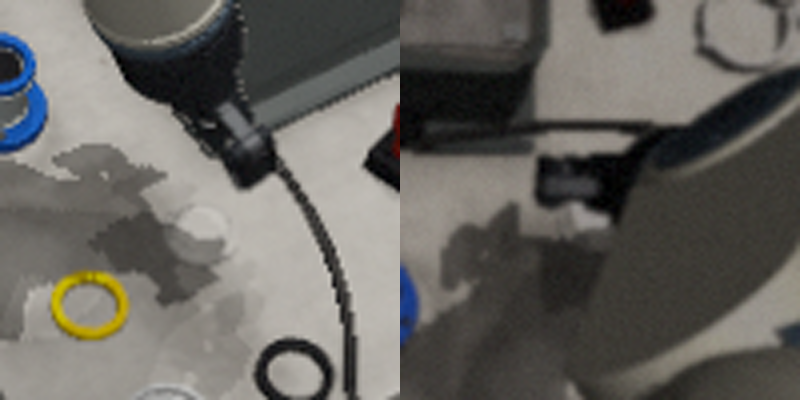

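View pics/cen_b.png

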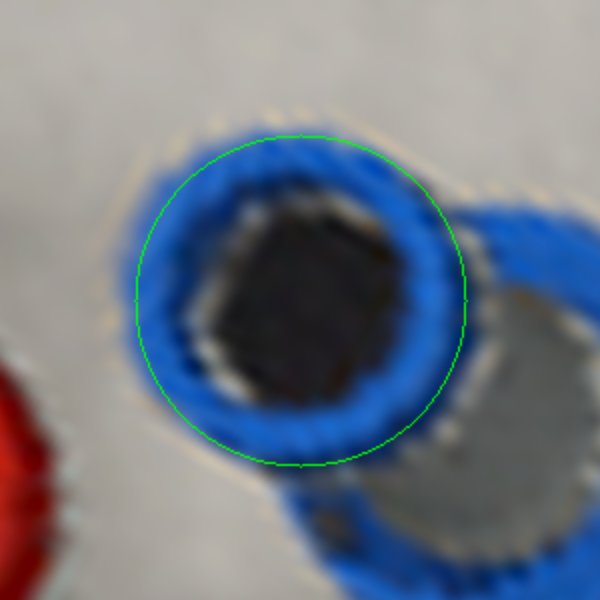

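Request:
carry_out:
  increments:
    - [[0.025,-0.01,0.05,0,0,0],[0.045,-0.01,0.11,0,0,0],[0.0662,-0.01,0.163,0,0,0],[0.0662,-0.01,0.163,0,0,0],[0.0662,-0.01,0.163,0,0,0]]

```text
clock: 17.82
eef_pos: [526.8, -260.2, 38.4]
tcp_rot: [3.14, 0.347, 3.141]
contact_force: [1.5, -0.1, 0.2]
opening: 0.722
```

Request:
carry_out:
  increments:
    - [[0,0,0,0,0,0],[0,0,0,0,0,0],[0,0,0,0,0,0]]

```text
clock: 18.07
eef_pos: [528.2, -261.2, 40.3]
tcp_rot: [-3.14, 0.351, -3.141]
contact_force: [-0.6, 0.1, 0.1]
opening: 0.727
```

```bash
python3 look.py c2 530 -260 15 30; python3 go.py 527.9 -260.5 24.5 180 20
```

```text
t 18.17 pos [ 527.9 -261.1   39.9] rot [-179.9   20.1 -180. ] F [ 0.3 -0.8 -0.4] op 0.720
INC [0.0131, 0.0015, 0.0361] [-0.0008, 0.0012, 0.0003] rows 0.4
```

View pics/c2.png

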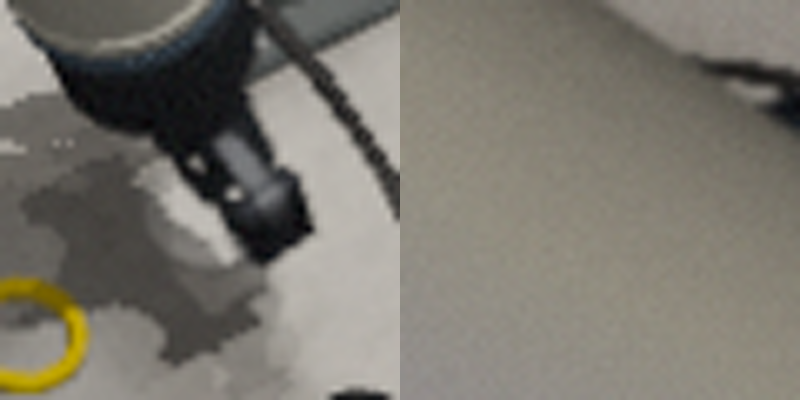

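Request:
carry_out:
  increments:
    - [[0.006,0.0012,0.017,0,0,0],[0.009,0.0012,0.026,0,0,0],[0.012,0.0012,0.033,0,0,0],[0.013,0.0012,0.0355,0,0,0],[0.013,0.0012,0.0355,0,0,0]]

```text
clock: 18.58
eef_pos: [527.1, -260.2, 23.3]
tcp_rot: [3.141, 0.348, 3.141]
contact_force: [-0.1, -0.4, -0.8]
opening: 0.718
```

Request:
carry_out:
  increments:
    - [[0,0,0,0,0,0],[0,0,0,0,0,0],[0,0,0,0,0,0],[0,0,0,0,0,0],[0,0,0,0,0,0]]
  hand: 0.7
  squeeze: 40

```text
clock: 19.0
eef_pos: [527.1, -260.3, 24.0]
tcp_rot: [3.142, 0.349, 3.142]
contact_force: [-3.7, -0.7, 5.2]
opening: 0.561
```

```bash
python3 look.py c3 530 -260 15 30; python3 go.py 527.9 -260.5 100 180 20
```

```text
t 19.10 pos [ 527.2 -260.3   24. ] rot [ 180.   20. -180.] F [-3.   0.6  6.4] op 0.557
INC [-0.0667, -0.0006, -0.1779] [0.0, -0.0001, 0.0001] rows 1.8
```

View pics/c3.png

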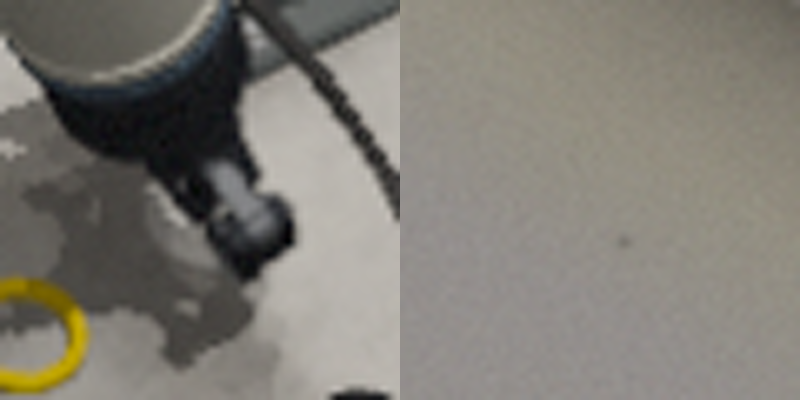

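Request:
carry_out:
  increments:
    - [[-0.01,0,-0.026,0,0,0],[-0.03,0,-0.08,0,0,0],[-0.06,0,-0.16,0,0,0],[-0.09,0,-0.24,0,0,0],[-0.09,0,-0.24,0,0,0]]

```text
clock: 19.52
eef_pos: [531.3, -262.4, 132.5]
tcp_rot: [-3.136, 0.356, -3.14]
contact_force: [1.5, -1.7, 0.2]
opening: 0.56
```

Request:
carry_out:
  increments:
    - [[0,0,0,0,0,0],[0,0,0,0,0,0]]

```text
clock: 19.68
eef_pos: [528.0, -260.1, 125.9]
tcp_rot: [3.142, 0.349, -3.141]
contact_force: [0.4, -0.5, -0.9]
opening: 0.558
```

```bash
python3 look.py c4 530 -260 105 25; python3 go.py 462 -110 110 180 20
```

```text
t 19.78 pos [ 527.4 -259.7  124.7] rot [179.9  19.9 180. ] F [ 0.5 -0.4 -0.6] op 0.559
INC [0.1664, 0.3742, -0.0205] [0.0012, -0.0023, -0.0004] rows 3.9
```

View pics/c4.png

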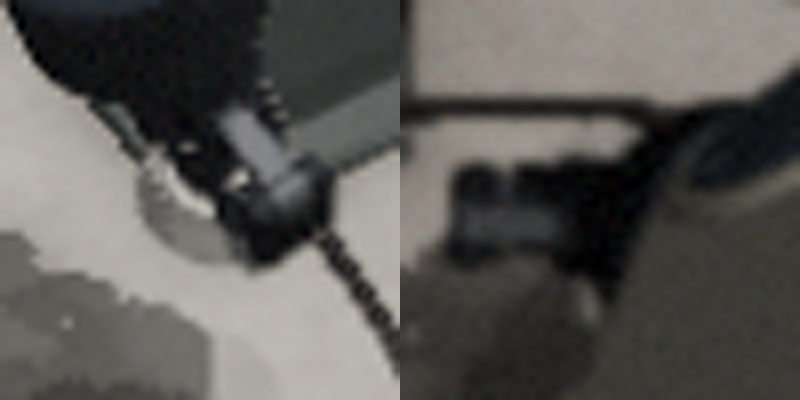

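Request:
carry_out:
  increments:
    - [[0.1,0.0,-0.036,0,0,0],[0.153,0.03,-0.056,0,0,0],[0.16,0.13,-0.04,0,0,0],[0.166,0.23,-0.0205,0,0,0],[0.1664,0.33,-0.0205,0,0,0]]

```text
clock: 20.2
eef_pos: [460.7, -127.3, 108.8]
tcp_rot: [3.14, 0.345, 3.138]
contact_force: [1.2, -0.3, -1.0]
opening: 0.555
```

Request:
carry_out:
  increments:
    - [[0,0.03,0,0,0,0],[0,0.04,0,0,0,0],[0,0.04,0,0,0,0],[0,0.04,0,0,0,0],[0,0.04,0,0,0,0]]

```text
clock: 20.62
eef_pos: [463.2, -113.2, 110.8]
tcp_rot: [-3.141, 0.349, 3.141]
contact_force: [0.2, 0.2, -1.1]
opening: 0.559
```

```bash
python3 look.py c5 465 -110 75 30; python3 go.py 462 -110 88 180 20
```

```text
t 20.72 pos [ 463.1 -113.3  111. ] rot [-180.    20.   179.9] F [ 0.2  0.3 -1.7] op 0.559
INC [0.0222, 0.0084, 0.053] [-0.0006, -0.0002, -0.0014] rows 0.6
```

View pics/c5.png

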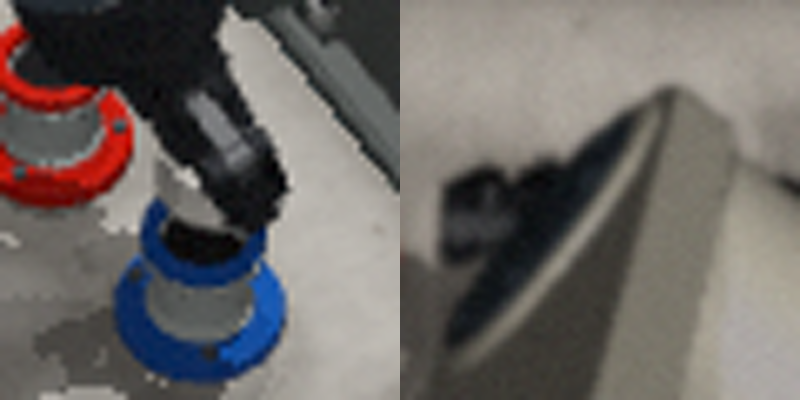

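Request:
carry_out:
  increments:
    - [[0.01,0.0084,0.025,0,0,0],[0.0222,0.0084,0.053,0,0,0],[0.0222,0.0084,0.053,0,0,0],[0.0222,0.0084,0.053,0,0,0],[0.0222,0.0084,0.053,0,0,0]]

```text
clock: 21.13
eef_pos: [462.1, -109.5, 88.4]
tcp_rot: [-3.142, 0.349, 3.141]
contact_force: [0.0, 0.0, -0.0]
opening: 0.557
```

Request:
carry_out:
  increments:
    - [[0,0,0,0,0,0],[0,0,0,0,0,0],[0,0,0,0,0,0]]

```text
clock: 21.38
eef_pos: [462.1, -109.1, 88.6]
tcp_rot: [-3.141, 0.35, -3.142]
contact_force: [0.2, -0.4, -0.5]
opening: 0.563
```

```bash
python3 look.py c6 465 -110 65 20; python3 go.py 462 -110 82 180 20
```

```text
t 21.48 pos [ 462.  -109.    88.4] rot [-180.   20. -180.] F [ 0.5 -0.1 -1.3] op 0.560
INC [0.0056, -0.0025, 0.0151] [-0.0002, 0.0002, 0.0001] rows 0.2
```

View pics/c6.png

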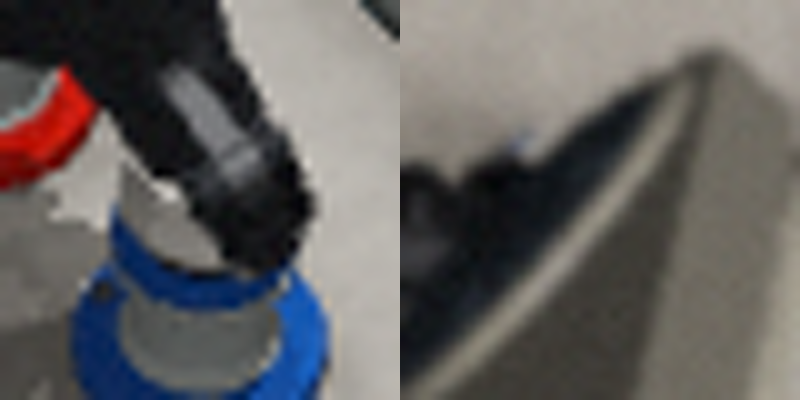

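Request:
carry_out:
  increments:
    - [[0.002,-0.0025,0.006,0,0,0],[0.0035,-0.0025,0.009,0,0,0],[0.0045,-0.0025,0.012,0,0,0],[0.005,-0.0025,0.0135,0,0,0],[0.0056,-0.0025,0.0151,0,0,0]]

```text
clock: 21.9
eef_pos: [461.8, -109.9, 81.8]
tcp_rot: [3.142, 0.349, 3.142]
contact_force: [-10.9, 1.0, 23.9]
opening: 0.56
```

Request:
carry_out:
  increments:
    - [[0,0,0,0,0,0],[0,0,0,0,0,0]]

```text
clock: 22.07
eef_pos: [461.7, -109.9, 81.9]
tcp_rot: [3.142, 0.349, 3.142]
contact_force: [-6.1, 0.2, 10.5]
opening: 0.56
```

```bash
python3 look.py c7 465 -110 65 20; python3 go.py 462 -110 82 180 20
```

```text
t 22.17 pos [ 461.7 -109.9   82. ] rot [ 180.   20. -180.] F [-5.9  0.1 10.6] op 0.556
INC [-0.0007, -0.0003, 0.0002] [0.0, 0.0, 0.0] rows 0.0
```

View pics/c7.png

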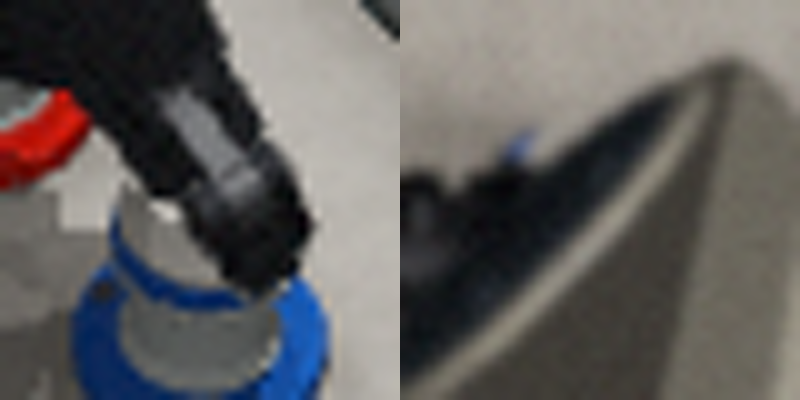

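Request:
carry_out:
  increments:
    - [[0,0,-0.001,0,0,0],[0,0,-0.001,0,0,0],[0,0,-0.001,0,0,0]]

```text
clock: 22.42
eef_pos: [461.7, -109.9, 82.0]
tcp_rot: [-3.142, 0.349, 3.142]
contact_force: [-1.3, 0.1, 2.9]
opening: 0.561
```

Request:
carry_out:
  increments:
    - [[0,0,0,0,0,0],[0,0,0,0,0,0],[0,0,0,0,0,0],[0,0,0,0,0,0]]
  hand: 0.28

```text
clock: 22.75
eef_pos: [461.7, -109.9, 82.0]
tcp_rot: [3.142, 0.349, 3.142]
contact_force: [-0.2, -0.4, -0.8]
opening: 0.719
```

```bash
python3 look.py c8 465 -110 65 20; python3 go.py 462 -110 120 180 20
```

```text
t 22.85 pos [ 461.6 -109.9   82. ] rot [180.  20. 180.] F [-0.5 -0.8  0. ] op 0.718
INC [-0.0333, -0.0002, -0.0891] [-0.0, -0.0004, -0.0] rows 0.9
```

View pics/c8.png

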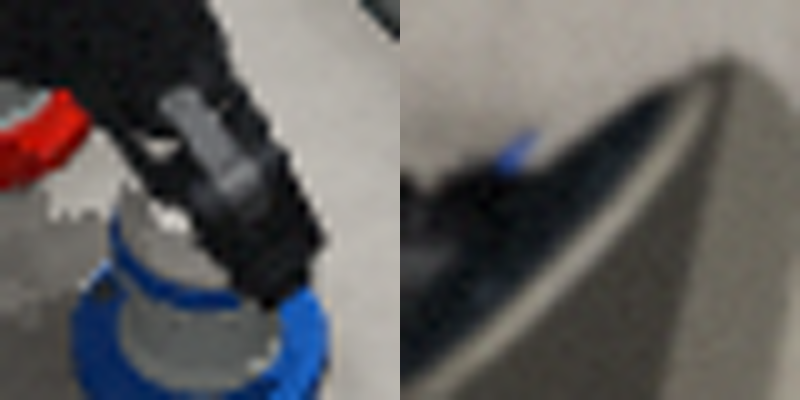

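Request:
carry_out:
  increments:
    - [[-0.01,0,-0.026,0,0,0],[-0.035,0,-0.09,0,0,0],[-0.055,0,-0.17,0,0.1,0],[-0.055,0.08,-0.17,0,0.2,0],[-0.055,0.18,-0.17,0,0.333,0]]

```text
clock: 23.27
eef_pos: [460.2, -40.9, 156.8]
tcp_rot: [-3.137, 0.026, 3.136]
contact_force: [2.5, -0.5, 0.0]
opening: 0.719
```

```bash
python3 go.py 430.5 364.4 140
```

```text
t 23.27 pos [460.2 -40.9 156.8] rot [-179.7    1.5  179.7] F [ 2.5 -0.5  0. ] op 0.719
INC [0.0811, 1.0131, 0.0348] [-0.0048, 0.025, -0.0055] rows 9.8
```

Request:
carry_out:
  increments:
    - [[0.08,0.9,0,0,0,0],[0.08,0.9,0,0,0,0],[0.08,0.9,0,0,0,0],[0.08,0.9,0,0,0,0],[0.08,0.9,0,0,0,0]]

```text
clock: 23.68
eef_pos: [440.0, 171.1, 153.1]
tcp_rot: [3.141, 0.025, -3.141]
contact_force: [0.8, -0.8, 0.5]
opening: 0.72
```

```bash
python3 go.py 430.5 364.4 100; python3 look.py d1 465 -110 60 25;python3 go.py 430.5 364.4 100
```

```text
t 23.68 pos [440.  171.1 153.1] rot [ 180.     1.4 -180. ] F [ 0.8 -0.8  0.5] op 0.720
INC [0.0271, 0.4832, 0.1324] [0.0005, 0.024, 0.0001] rows 4.8
t 23.78 pos [440.4 174.3 153.3] rot [ 179.9    1.5 -179.7] F [ 0.3 -0.6  0.3] op 0.719
INC [0.0256, 0.4751, 0.1336] [0.0021, 0.0249, 0.0052] rows 4.7
```

View pics/d1.png

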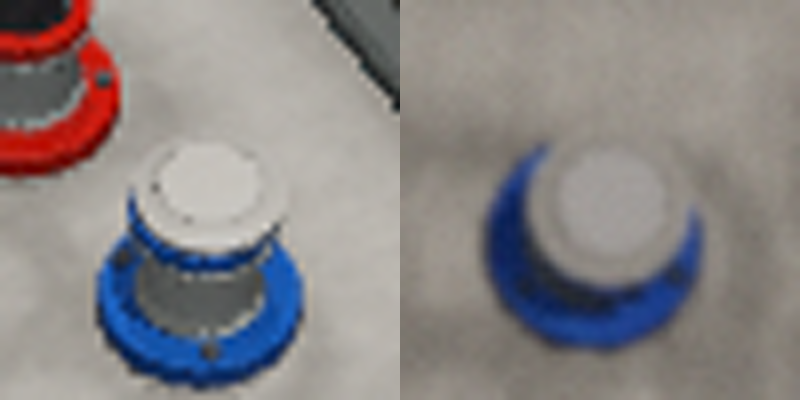

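```bash
cat > ov.py <<'E'
import sys
from h import *
name,k,top=sys.argv[1],sys.argv[2],float(sys.argv[3])
C={'b':{'scene':(466.8,-107.8),'top':(464.5,-110.6)},'r':{'scene':(457.6,1.3),'top':(455.4,-1.9)}}[k]
o=[]
for n in("scene","top"):
    f=dict(np.load(f'last_{n}.npz')); x,y=C[n]
    u0=proj(f,[x,y,55]).astype(int); w=22; S=18
    c=cv2.resize(f['img'][u0[1]-w:u0[1]+w,u0[0]-w:u0[0]+w],None,fx=S,fy=S,interpolation=2)[:,:,::-1].copy()
    th=np.linspace(0,2*np.pi,120)
    for z,col in((50,(0,255,0)),(58,(0,255,255)),(top,(0,0,255))):
        P=np.stack([x+25*np.cos(th),y+25*np.sin(th),0*th+z],-1)
        q=(proj(f,P)-(u0-w)+0.5)*S
        cv2.polylines(c,[q.astype(np.int32)],True,col,1)
    o.append(cv2.resize(c,(400,400),interpolation=cv2.INTER_AREA))
cv2.imwrite(f'pics/{name}.png',np.hstack(o))
E
python3 ov.py d2 b 65
```

```text
(no output)
```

View pics/d2.png

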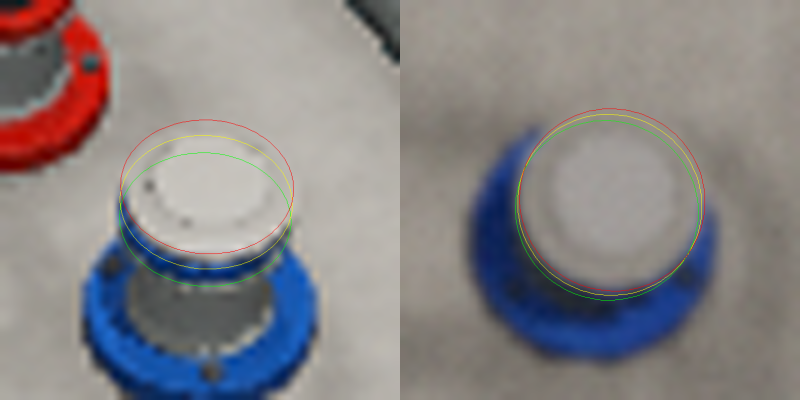

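Request:
carry_out:
  increments:
    - [[0.0256,0.475,0,0,0.025,0],[0.0256,0.475,0,0,0.025,0],[0.0256,0.475,0,0,0.025,0],[0.0256,0.475,0.06,0,0.025,0],[0.0256,0.475,0.1336,0,0.025,0]]

```text
clock: 24.2
eef_pos: [434.4, 361.4, 107.1]
tcp_rot: [3.135, 0.006, -3.141]
contact_force: [1.7, 0.3, 0.6]
opening: 0.719
```

Request:
carry_out:
  increments:
    - [[0,0,0,0,0,0],[0,0,0,0,0,0],[0,0,0,0,0,0],[0,0,0,0,0,0]]

```text
clock: 24.53
eef_pos: [432.4, 355.2, 105.0]
tcp_rot: [3.141, -0.0, 3.141]
contact_force: [-0.3, -0.9, 0.9]
opening: 0.717
```

```bash
python3 look.py d3 430 364 50 35;python3 go.py 430.3 364.4 38
```

```text
t 24.63 pos [432.6 355.4 105.3] rot [179.9   0.  179.9] F [0.4 0.5 0.1] op 0.721
INC [0.0059, 0.0223, 0.1683] [0.0015, 0.0003, -0.0013] rows 1.6
```

View pics/d3.png

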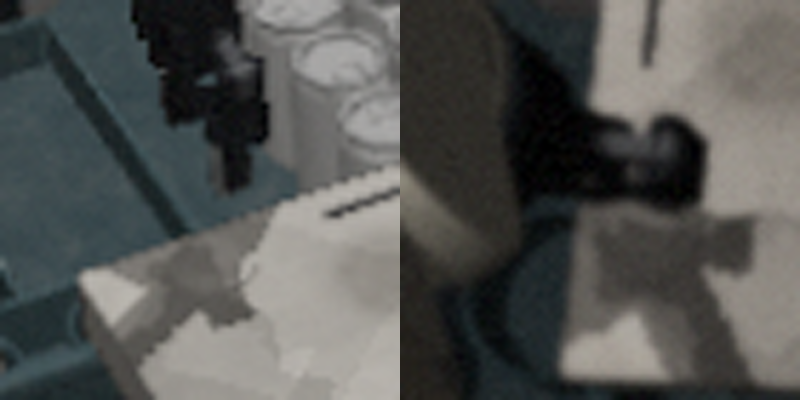

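```bash
python3 - <<'E'
from h import *
o=[]
for n,(x,y) in (("scene",(432.5,366)),("top",(430.2,363))):
    f=dict(np.load(f'{n}0.npz')); u0=proj(f,[x,y,4]).astype(int); w=20; S=20
    c=f['img'][u0[1]-w:u0[1]+w,u0[0]-w:u0[0]+w].astype(float)
    c=np.clip((c-100)*1.7 if n=='scene' else (c-90)*2,0,255).astype(np.uint8)
    c=cv2.resize(c,None,fx=S,fy=S,interpolation=2)[:,:,::-1].copy(); th=np.linspace(0,2*np.pi,120)
    for z,rr,col in((0,25,(0,255,0)),(8,25,(0,0,255))):
        P=np.stack([x+rr*np.cos(th),y+rr*np.sin(th),0*th+z],-1)
        cv2.polylines(c,[((proj(f,P)-(u0-w)+.5)*S).astype(np.int32)],True,col,1)
    o.append(cv2.resize(c,(400,400),interpolation=cv2.INTER_AREA))
cv2.imwrite('pics/d4.png',np.hstack(o))
E
```

```text
(no output)
```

View pics/d4.png

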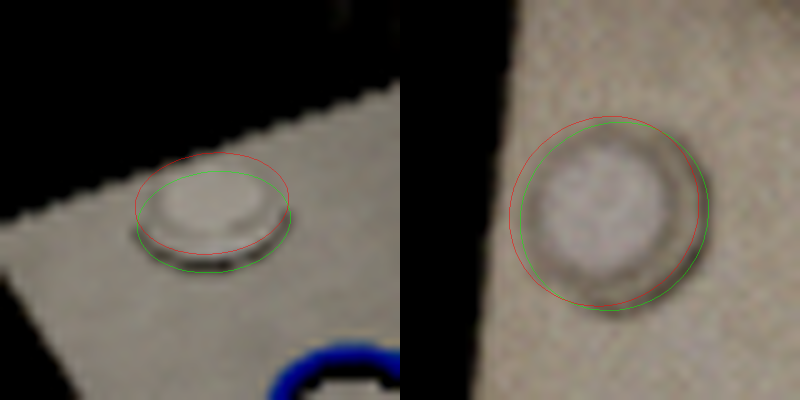

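```bash
python3 - <<'E'
from pc import *
for n in("scene","top"):
    f=dict(np.load(f"{n}0.npz")); P,ok=cloud(f); q=P[ok]
    for y in range(375,460,10):
        m=(abs(q[:,1]-y)<5)&(q[:,0]>395)&(q[:,0]<470)
        if m.any(): print(n,y,'zmax %.0f zmin %.0f'%(q[m,2].max(),q[m,2].min()))
E
```

```text
scene 375 zmax 19 zmin -2
scene 385 zmax 10 zmin -4
scene 395 zmax 6 zmin -680
scene 405 zmax 1 zmin -705
scene 415 zmax -626 zmin -713
scene 445 zmax -871 zmin -877
scene 455 zmax -671 zmin -879
top 375 zmax 12 zmin -4
top 385 zmax 9 zmin -5
top 395 zmax 4 zmin -4
top 425 zmax -685 zmin -883
top 435 zmax -89 zmin -889
top 445 zmax -89 zmin -683
top 455 zmax -90 zmin -684
```

Request:
carry_out:
  increments:
    - [[0.005,0.0223,0.06,0,0,0],[0.005,0.0223,0.13,0,0,0],[0.005,0.0223,0.168,0,0,0],[0.005,0.0223,0.168,0,0,0],[0.005,0.0223,0.168,0,0,0]]

```text
clock: 25.05
eef_pos: [429.9, 364.4, 37.2]
tcp_rot: [3.141, -0.002, 3.141]
contact_force: [0.0, -0.5, 0.9]
opening: 0.719
```

Request:
carry_out:
  increments:
    - [[0,0,0,0,0,0],[0,0,0,0,0,0],[0,0,0,0,0,0]]

```text
clock: 25.3
eef_pos: [430.5, 365.5, 38.2]
tcp_rot: [3.14, 0.0, 3.141]
contact_force: [0.2, 0.0, 0.4]
opening: 0.72
```

```bash
python3 look.py d5 430 364 10 25;python3 go.py 430.5 364.2 22
```

```text
t 25.40 pos [430.1 365.4  37.7] rot [ 179.9   -0.  -180. ] F [ 0.3 -0.3  0.2] op 0.718
INC [-0.0009, -0.0031, 0.0392] [0.0014, -0.0001, 0.0001] rows 0.4
```

View pics/d5.png

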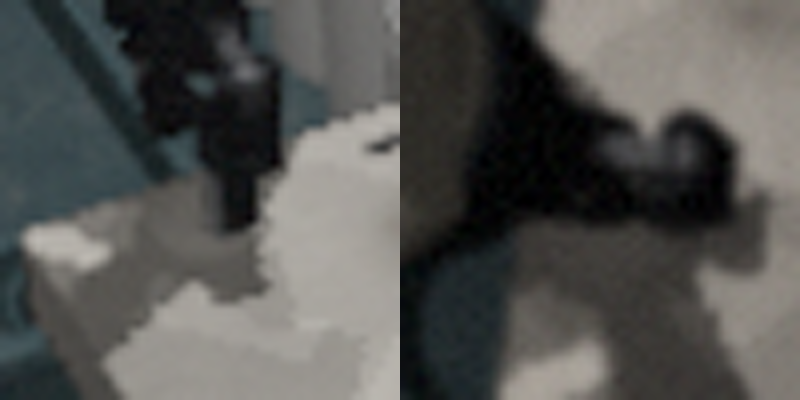

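Request:
carry_out:
  increments:
    - [[-0.0009,-0.003,0.018,0,0,0],[-0.0009,-0.003,0.03,0,0,0],[-0.0009,-0.003,0.036,0,0,0],[-0.0009,-0.003,0.039,0,0,0],[-0.0009,-0.003,0.039,0,0,0]]

```text
clock: 25.82
eef_pos: [429.7, 363.6, 20.5]
tcp_rot: [-3.141, -0.002, -3.141]
contact_force: [-1.2, -0.3, -0.1]
opening: 0.717
```

Request:
carry_out:
  increments:
    - [[0,0,0,0,0,0],[0,0,0,0,0,0],[0,0,0,0,0,0],[0,0,0,0,0,0],[0,0,0,0,0,0]]
  hand: 0.7
  squeeze: 40

```text
clock: 26.23
eef_pos: [430.0, 363.9, 21.3]
tcp_rot: [3.141, -0.001, -3.141]
contact_force: [-2.1, -1.4, 5.0]
opening: 0.567
```

Request:
carry_out:
  increments:
    - [[0,0,-0.03,0,0,0],[0,0,-0.1,0,0,0],[0,0,-0.19,0,0,0],[0,0,-0.25,0,0,0],[0,0,-0.25,0,0,0]]

```text
clock: 26.65
eef_pos: [432.6, 366.0, 126.8]
tcp_rot: [3.136, 0.005, -3.141]
contact_force: [0.4, 0.0, -0.8]
opening: 0.567
```

```bash
python3 look.py d6 430 364 105 25;python3 go.py 455.7 -1.2 125
```

```text
t 26.75 pos [430.8 364.4 122.7] rot [ 1.799e+02  1.000e-01 -1.800e+02] F [-0.3 -0.7 -1.3] op 0.564
INC [-0.0622, -0.914, -0.0079] [0.0023, 0.001, 0.0001] rows 8.8
```

View pics/d6.png

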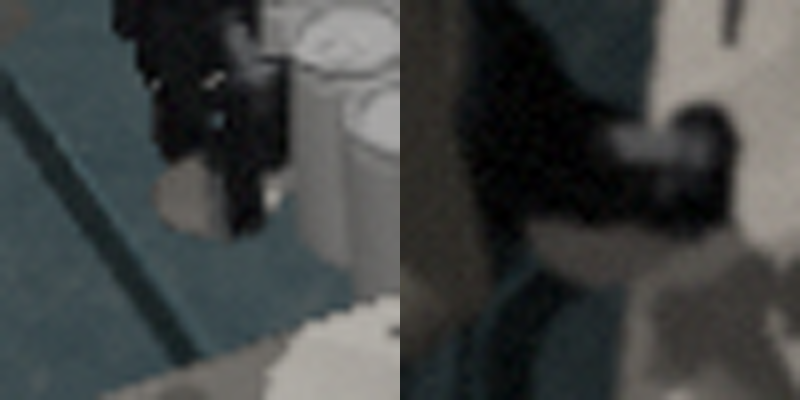

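Request:
carry_out:
  increments:
    - [[-0.0615,-0.914,-0.008,0,0,0],[-0.0615,-0.914,-0.008,0,0,0],[-0.0615,-0.914,-0.008,0,0,0],[-0.0615,-0.914,-0.008,0,0,0],[-0.0615,-0.914,-0.008,0,0,0]]

```text
clock: 27.17
eef_pos: [442.9, 154.1, 121.8]
tcp_rot: [-3.141, -0.003, -3.141]
contact_force: [1.2, -1.0, -0.6]
opening: 0.569
```

```bash
python3 go.py 455.4 -1.2 115
```

```text
t 27.17 pos [442.9 154.1 121.8] rot [-180.    -0.2 -179.9] F [ 1.2 -1.  -0.6] op 0.569
INC [-0.0309, -0.3882, 0.017] [-0.0002, -0.003, 0.0009] rows 3.7
```

Request:
carry_out:
  increments:
    - [[-0.03,-0.388,0,0,0,0],[-0.03,-0.388,0,0,0,0],[-0.03,-0.388,0,0,0,0],[-0.03,-0.388,0,0,0,0],[-0.03,-0.388,0.017,0,0,0]]

```text
clock: 27.58
eef_pos: [456.2, -3.6, 115.8]
tcp_rot: [-3.141, -0.001, 3.138]
contact_force: [1.0, -0.0, -0.4]
opening: 0.568
```

Request:
carry_out:
  increments:
    - [[0,0,0,0,0,0],[0,0,0,0,0,0],[0,0,0,0,0,0],[0,0,0,0,0,0],[0,0,0,0,0,0]]

```text
clock: 28.0
eef_pos: [456.1, 1.8, 116.0]
tcp_rot: [3.141, -0.001, -3.14]
contact_force: [0.6, 0.3, -0.1]
opening: 0.567
```

```bash
python3 go.py 455.4 -1.2 86
```

```text
t 28.00 pos [456.1   1.8 116. ] rot [ 1.800e+02 -1.000e-01 -1.799e+02] F [ 0.6  0.3 -0.1] op 0.567
INC [0.0017, -0.0075, 0.0749] [0.0005, -0.0014, 0.0019] rows 0.7
```

Request:
carry_out:
  increments:
    - [[0.0015,-0.0075,0.035,0,0,0],[0.0015,-0.0075,0.075,0,0,0],[0.0015,-0.0075,0.075,0,0,0],[0.0015,-0.0075,0.075,0,0,0],[0.0015,-0.0075,0.075,0,0,0]]

```text
clock: 28.42
eef_pos: [455.7, -1.8, 86.4]
tcp_rot: [3.141, -0.001, -3.141]
contact_force: [0.9, 0.2, -0.2]
opening: 0.564
```

Request:
carry_out:
  increments:
    - [[0,0,0,0,0,0],[0,0,0,0,0,0],[0,0,0,0,0,0]]

```text
clock: 28.67
eef_pos: [455.9, -2.1, 86.5]
tcp_rot: [3.141, -0.0, -3.141]
contact_force: [0.5, -0.5, -0.7]
opening: 0.564
```

```bash
python3 look.py e1 455 0 65 22; python3 go.py 455.4 -1.2 79.3
```

```text
t 28.77 pos [455.7  -2.2  86.3] rot [ 180.   -0. -180.] F [ 0.  -0.8 -0.5] op 0.569
INC [0.0009, 0.0025, 0.0176] [0.0004, -0.0006, 0.0001] rows 0.2
```

View pics/e1.png

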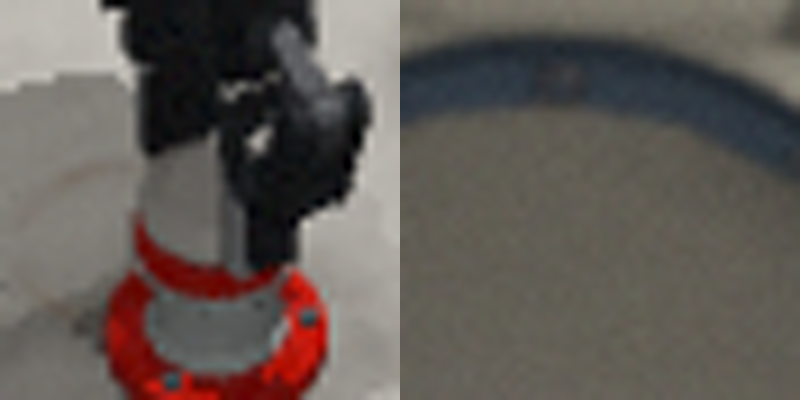

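Request:
carry_out:
  increments:
    - [[0.0009,0.0024,0.007,0,0,0],[0.0009,0.0024,0.011,0,0,0],[0.0009,0.0024,0.014,0,0,0],[0.0009,0.0024,0.016,0,0,0],[0.0009,0.0024,0.0176,0,0,0]]

```text
clock: 29.18
eef_pos: [455.0, -1.2, 79.2]
tcp_rot: [3.141, -0.002, -3.141]
contact_force: [-6.0, -0.2, 20.8]
opening: 0.564
```

Request:
carry_out:
  increments:
    - [[0,0,0,0,0,0],[0,0,0,0,0,0]]

```text
clock: 29.35
eef_pos: [455.0, -1.2, 79.3]
tcp_rot: [3.141, -0.002, -3.141]
contact_force: [-2.9, 0.1, 10.7]
opening: 0.567
```

Request:
carry_out:
  increments:
    - [[0,0,-0.001,0,0,0],[0,0,-0.001,0,0,0]]

```text
clock: 29.52
eef_pos: [455.2, -1.2, 79.4]
tcp_rot: [3.141, -0.001, -3.141]
contact_force: [-0.0, 1.0, 3.2]
opening: 0.562
```

Request:
carry_out:
  increments:
    - [[0,0,0,0,0,0],[0,0,0,0,0,0],[0,0,0,0,0,0],[0,0,0,0,0,0]]
  hand: 0.28

```text
clock: 29.85
eef_pos: [455.2, -1.2, 79.2]
tcp_rot: [3.141, -0.001, -3.141]
contact_force: [-0.7, -0.0, 0.4]
opening: 0.721
```

Request:
carry_out:
  increments:
    - [[0,0,-0.03,0,0,0],[0,0,-0.12,0,0,0],[0,0,-0.2,0,0,0],[0.0,0.1,-0.2,0,0,0],[0,0.2,-0.2,0,0,0]]

```text
clock: 30.27
eef_pos: [456.9, 78.5, 161.6]
tcp_rot: [3.141, 0.004, 3.137]
contact_force: [1.2, 1.0, -0.5]
opening: 0.719
```

Request:
carry_out:
  increments:
    - [[0,0.1,0,0,0,0],[0,0.2,0,0,0,0],[0,0.3,0,0,0,0],[0,0.35,0,0,0,0],[0,0.35,0,0,0,0]]

```text
clock: 30.68
eef_pos: [455.5, 222.6, 159.6]
tcp_rot: [3.14, -0.0, -3.138]
contact_force: [-0.0, -0.0, 1.0]
opening: 0.724
```

```bash
python3 look.py e2 460 -50 60 50; python3 ov.py e3 r 66; python3 ov.py e4 b 66; python3 go.py 0 0 0
```

```text
t 30.78 pos [454.8 219.2 159.2] rot [-1.800e+02 -1.000e-01 -1.799e+02] F [-0.8 -0.7 -0.1] op 0.721
INC [1.1377, -0.5454, 0.3999] [-0.0, -0.0017, 0.0023] rows 12.7
```

View pics/e2.png

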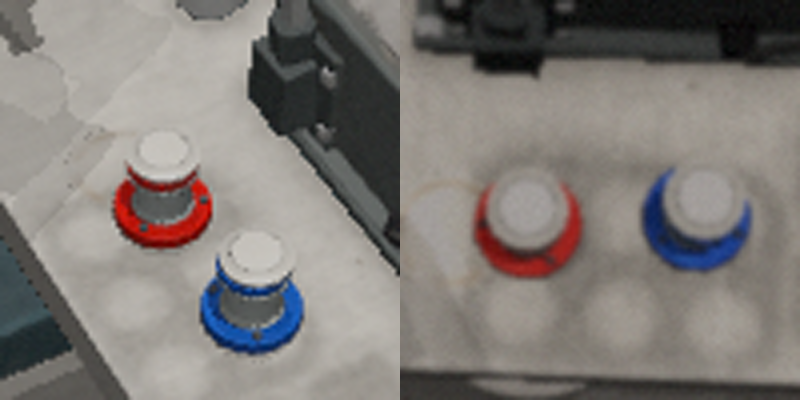

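View pics/e3.png

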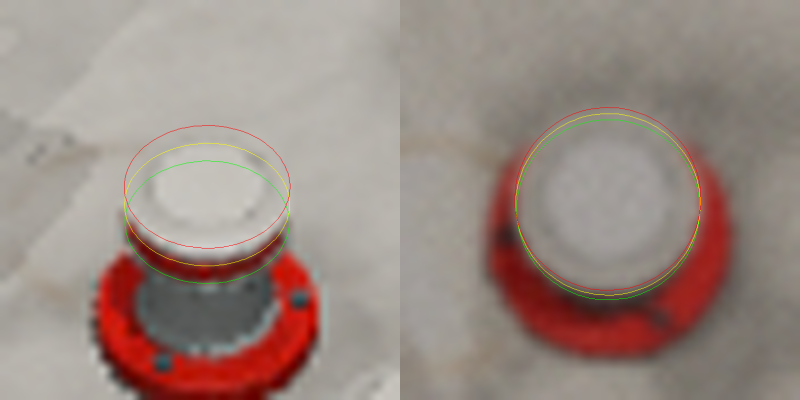

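View pics/e4.png

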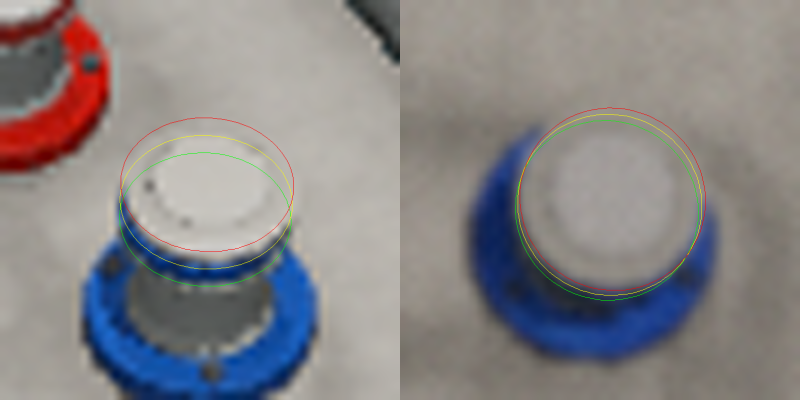

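```bash
python3 - <<'E'
from rig import sense, optics, r, nets
import cv2,numpy as np
for n in("scene","top"): f=optics.grab_frame(n); cv2.imwrite(f"pics/{n}_end.png",f['img'][:,:,::-1])
for t in["ring_black","ring_yellow","can_end_a"]:
    for c in("scene","top"): print(t,c,[(np.round(d['point'],1).tolist(),round(d['confidence'],2)) for d in nets.tip_of(t,c)[:1]])
s=sense();print(s['clock'],s['contact_force'])
E
```

```text
ring_black scene [([524.4, -379.7, 1.1], 0.6)]
ring_black top [([523.6, -376.9, -4.3], 0.62)]
ring_yellow scene [([436.7, -273.7, -0.7], 0.71)]
ring_yellow top [([441.3, -275.7, -0.3], 0.5)]
can_end_a scene [([432.8, -369.5, 2.9], 0.82)]
can_end_a top [([437.9, -368.0, -2.6], 0.57)]
31.1833 [-0.38846892  0.15614882  0.06260701]
```

View pics/scene_end.png

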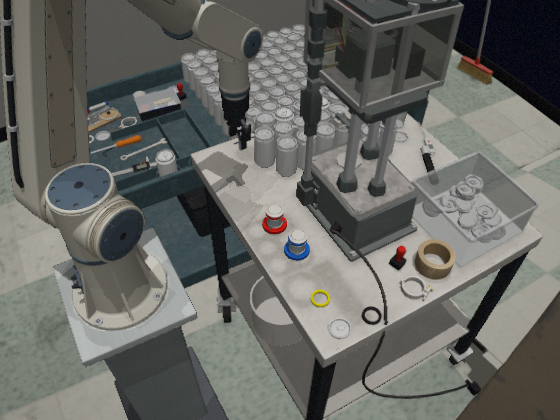

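The final picture shows both stacks capped, at (274,220) and (297,243). The yellow ring, black ring and can end have not moved, and the arm is clear.

```bash
python3 -c "
from rig import r
print(r.sign_off())"
```

```text
the job is handed in; nothing more can be done
None
```

I placed the red ring on the red-footed ferrule and the blue ring on the blue-footed one. Each ring now has a steel cap on top, raised side up. I handed the job in at about 31 s of the 118 s allowed.

- **Centring:** I squared each ring to its flange sideways (y) by gripping the two together. Front to back (x) I relied on camera measurements. In the last overlays from both cameras, rings and caps lie within roughly 1–2 mm of the ferrule axes. The scene view hints that the blue stack's cap may sit 1–2 mm off its ring; I left it.
- **Forces:** the highest wrist reading I saw was about 26 N, while setting the first cap down. After retreating it was near zero, with the gripper clear.
- **Things left alone:** the black ring, yellow ring and can end were found where they started, to within the networks' few millimetres of scatter.
- **Disagreement:** the two cameras differed by a steady 2–4 mm in position, so I used their mean and checked each stack separately in each camera's own frame.

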